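Fill the ball doser, click its wheel to the third stop and hold it there

ROBOT

A 6-joint arm with a two-finger parallel gripper is mounted at the origin on a cart in front of the work surface, level with it; the furniture and walls round the work are solid. World frame = base frame: x ahead of the robot, y to its left, z up, the work surface at z = 0. Lengths are in m, angles in rad, forces in N, time in s.
With the tool pointing down it reaches from about 0.325 to 0.775 m from the base axis. Payload 9.3 kg.
Tool frame: the origin (TCP) lies at the very end of the fingers, on their centre line; the grasp point (between the pads) lies 19 mm behind it; y points along the fingers, x is the direction in which the jaws open and shut, and the axes are right-handed (so a half turn about y gives the same grasp; the last joint's range is limited). The gripper opens to 85 mm and grips with 20 to 120 N. Pads are 22 mm wide; open, the fingers measure 114 mm over their backs; the gripper's body (76 mm by 85 mm) begins 54 mm behind the grasp point. The pads swing forward as they close: fully open they stand 13 mm farther back than shut.
Start: joints at [-1.331, 0.259, 0.021, 1.334, 0, 1.418], TCP at [0.211, -0.508, 0.231] pointing down, gripper open.
Joint ranges: [-3.04, 3.04], [-0.91, 1.82], [-1.04, 1.36], [-1.92, 1.95], [-1.52, 1.45], [-3.14, 3.14]. Speed limits (rad/s): [2.22, 2.22, 2.79, 3.14, 3.14, 3.14].

INTERFACE

Orientations are given as [roll, pitch, yaw] about the fixed x, y, z axes, in that order (R = Rz(yaw) Ry(pitch) Rx(roll)).
In Python, from bench import r gives the robot as it stands.
- The arm moves only by the tool apply_moves, never from a script. Its argument "steps" is text: rows parted by semicolons, each of 6 numbers parted by spaces: the shift along the tool's x, y, z as a fraction of full scale, then the turn, a rotation vector about the tool's x, y, z as a fraction of full scale. A call has exactly 5 rows; each row shifts and turns the pose as measured when the row begins, along the tool's axes as they then stand; what a row does not reach is not made up. Full scale, the value 1, is 4 cm for a shift and 180 degrees for a turn. A row lasts 1/8 s, in which the tool goes at most 62.5 mm and 10.7 degrees, less where a joint would pass 70% of its speed; a pose out of reach is approached as far as the arm can. A call with a number of a shift or a turn outside -1 to 1 is refused whole. A call with a gripper value outside its range is refused whole. "grip" is the closure, from 0 (fully open) to 1 (shut), set as the call begins (left out, the last holds). The fingers move at their own pace and stop on an object; "newtons" is the grip in N (left out, the last holds). Time passes only in rows, so rows that do not move let the fingers close, or fill a call up. It gives the time, the measured TCP pose, the force and the opening at its end, in the units of the state.
- r.get_obs(): the state, without advancing time (a new reading comes with each control period).
- r.read_camera(name): name is "scene" or "top"; returns a dict with "color" (420x560x3 uint8, red, green, blue), "intrinsics" (3x3 intrinsics, pixels), "dist_coeffs" ([k1, k2, p1, p2, k3] as OpenCV has them; the pictures are not rectified), "R" (3x3) and "t" (3): a world point X has camera coordinates R X + t. Camera axes: x right, y down, z forward; pixel columns grow to the right and rows downward; lengths in m; the calibration is good to about 2 mm. A picture is of the moment at which its call begins. There is no depth.
- r.job_done(): hands the job in, once; it reports no verdict.
The state is a dict: "time": time; "q": joint angles; "qd": joint speeds; "joint_efforts": joint torques, N m; "tool_pos": TCP position; "eef_rot": TCP orientation; "wrist_force": force on the tool from outside, world axes, zero at the start; "moment": the same for the moment, N m; "finger_gap": finger opening in m.
Only numpy, scipy, OpenCV 4.12 (cv2) and the standard library are available. Lean on these libraries where they do the work, as an engineer would, in place of code of your own. Each camera call takes 0.05 s, during which the arm holds its last target.

TASK

Tip all five grinding balls from the scoop into the hopper of the ball doser and set the empty scoop back down upright on the bench. Then turn the doser's T handle counter-clockwise (seen from above) three clicks, to the third stop and no further, so that exactly three balls drop into the beaker, one a click. The handle is spring-returned, so finish while still gripping it at the third stop; leave the beaker in its place and do not disturb the other things on the bench.

Things in the scene. Friction and masses are not known exactly. Their poses are not given: they have to be found in the camera images.
- doser: ball doser, a fixture that stays put: grey base 190 x 180 mm, posts, a deck 86 mm up with an open pocket wheel, a steel hopper at its front left, a black T handle on top, at the rear a spring plunger (to 121 mm up). Origin on the wheel's axis at bench level; x to its rear, y to its left, z up
- wheel_turn (a joint): turn of pocket wheel and T handle, rad, 0 at home, growing counter-clockwise seen from above. Detents every 0.419: 0, 0.419, 0.838, 1.257 (third), 1.676, end stop 2.094; each brings one pocket over the drop hole. A spring pulls it home (0.09 Nm at home, 0.13 at the third stop); leaving a detent takes 0.06 Nm more, dropping into one gives 0.06 back. Let go, it runs home
- wheel: the turning part of the doser, all in one: white pocket wheel (125 mm in diameter, 15 pockets) with a ring of upright index pins, spindle and T handle; origin on its axis, 86 mm above the bench; z up, x along the handle's bar
- handle (a point): T handle: level black bar 52 mm long (its x), 13 mm thick (its y), 24 mm high; the point is the bar's centre, on the wheel's axis, 178 mm above the bench; z up. Its x lies along the doser's x at home and turns with the wheel. Highest thing beside it: the hopper's rim, 28 mm below the bar's centre, from 44 mm off the axis
- hopper_mouth (a point): centre of the hopper's level, open mouth, 148 mm above the bench (its rolled rim 2 mm higher). The mouth is 67 mm deep, along the line from the wheel's axis to this point (36 degrees to the left of the doser's -x), and 108 mm wide across it. The wall next to the axis is upright, the other three slope to the throat
- hopper_throat (a point): centre of the hopper's throat (17 x 43 mm), 110 mm above the bench, 55 mm from the axis, over two pockets of the wheel. A ball in a pocket has its centre 93 mm above the bench; the others pile up to some 40 mm higher
- drop_hole (a point): centre of the 21 mm square hole in the deck, 86 mm above the bench, 55 mm in front of the axis, through which balls drop out of the pockets
- beaker_mid (a point): centre (half-way up) of the glass beaker, 50 mm in diameter, 60 mm high; loose, upright (z up) on the doser's base plate, its foot 14 mm above the bench, in a wire ring under the drop hole
- scoop: weighing scoop, an open aluminium pan, 130 to 220 g; origin under the middle of its floor, -x to the spout, z up. Floor 2.5 mm thick, 49 mm wide inside, flat from x = 42 to -25 mm, then a ramp rising 12 degrees to the open, equally wide spout at x = -62 mm; walls 28 mm high. Grey grip tab at the back
- scoop_grip (a point): where to grip the scoop: middle of its upright grip tab, 54 mm above the scoop's underside, 48 mm behind its origin; axes as the scoop's. The tab is 10 mm thick along x, 36 mm wide along y; its top is 22 mm above this point
- scoop_lip (a point): middle of the scoop's spout edge (upper face), 62 mm ahead of its origin, 10.5 mm above its underside; axes as the scoop's
- ball_1_center (a point): polished steel grinding ball, 14 mm diameter, 11 g, one of five alike; this is its centre. Starts lying in the pan of the scoop; it rolls easily
- ball_2_center (a point): polished steel grinding ball, 14 mm diameter, 11 g, one of five alike; this is its centre. Starts lying in the pan of the scoop; it rolls easily
- ball_3_center (a point): polished steel grinding ball, 14 mm diameter, 11 g, one of five alike; this is its centre. Starts lying in the pan of the scoop; it rolls easily
- ball_4_center (a point): polished steel grinding ball, 14 mm diameter, 11 g, one of five alike; this is its centre. Starts lying in the pan of the scoop; it rolls easily
- ball_5_center (a point): polished steel grinding ball, 14 mm diameter, 11 g, one of five alike; this is its centre. Starts lying in the pan of the scoop; it rolls easily
- hdpe_mid (a point): bystander: white storage bottle, 50 mm in diameter, 124 mm high, standing on the bench right of the doser; the point is 60 mm up
- jar_mid (a point): bystander: white screw-lid jar, 77 mm in diameter, 91 mm high, standing on the bench right of the doser; the point is half-way up
- sample_bottle: bystander, fixed: clear bottle, 64 mm in diameter, standing right of the doser with the pH electrode leaning in it, its cable leading off; bottle and electrode reach some 240 mm up, so pass it well clear or higher; origin at the centre of its underside
- timer: bystander: small white bench timer lying flat, 58 x 62 x 16 mm, on the bench right of the doser; origin at the centre of its underside
Things that resemble listed ones, but are neither listed nor needed, are in the scene too. Leave any blue, purple or turquoise look-alike of the scoop alone.

How it is judged:
By the outcome, as a careful person would: the job done as asked, in the order asked, and still so for the second after the job is handed in, while the arm keeps its last pose, push and grip.
It also fails if it takes over 67 s, if anything falls off the work surface, if the arm or the gripper's body presses on something with over 40 N, if the wrist force passes 120 N, or if a joint passes its speed limit or range.

## Working session

There is one attempt and no reset: what is moved stays moved. The work goes in short steps, Python scripts to look and compute and a tool call to move; the robot and the scene stay as the last step left them, time stands still between calls to the robot, and variables do not carry over. Pictures are saved under pics/ and viewed, and the job is handed in when it is done.

Besides the shell and the picture viewer there is one more tool, called by a JSON object that holds its "name" and its "arguments". apply_moves: Moves the arm, as the interface text tells. Its arguments: {"type":"object","properties":{"steps":{"type":"string"},"grip":{"type":"number"},"newtons":{"type":"number"}},"required":["steps"]}

```bash
ls; mkdir -p pics; python3 - <<'E'
from bench import r
import cv2
o=r.get_obs();print(o)
for n in("scene","top"):
    c=r.read_camera(n);cv2.imwrite(f"pics/{n}0.png",c["color"][:,:,::-1]);print(n,c["intrinsics"],c["dist_coeffs"],c["R"],c["t"])
E
```

```text
pics
{'time': 0.0, 'q': array([-1.33060550e+00,  2.59192400e-01,  2.07549496e-02,  1.33371019e+00,
        1.41630698e-05,  1.41818605e+00]), 'qd': array([ 7.43708329e-04,  9.23750819e-04,  4.74491308e-04, -8.05705534e-04,
        7.30066594e-05, -2.01153739e-05]), 'joint_efforts': array([-4.93792541e-04, -5.55639446e+01,  3.44529355e+01,  1.38151061e-02,
       -1.43225511e-04,  3.92015806e-06]), 'tool_pos': array([ 0.21045304, -0.50783273,  0.23066338]), 'eef_rot': array([-1.57057690e+00,  1.33345277e-03, -1.17799509e+00]), 'wrist_force': array([-0.34423641, -0.24602396,  0.70333524]), 'moment': array([ 0.0137979 , -0.00652986,  0.01784113]), 'finger_gap': 0.08566130312927944}
scene [[487.71810343   0.         278.54690938]
 [  0.         487.71810343 204.66129556]
 [  0.           0.           1.        ]] [-0.17202564  0.          0.          0.          0.        ] [[ 0.54238427 -0.83993432 -0.01815597]
 [-0.3977719  -0.23770451 -0.88615692]
 [ 0.73999785  0.48785951 -0.46302946]] [-0.07939199  0.37754359  1.47941214]
top [[444.9315091    0.         269.56238075]
 [  0.         444.9315091  216.3701508 ]
 [  0.           0.           1.        ]] [-0.00286621  0.          0.          0.          0.        ] [[-0.02488286 -0.99968088 -0.0043573 ]
 [-0.97473313  0.02522927 -0.22194327]
 [ 0.22198237 -0.00127538 -0.97504985]] [0.24305138 0.52021784 1.61627317]
```

View pics/scene0.png

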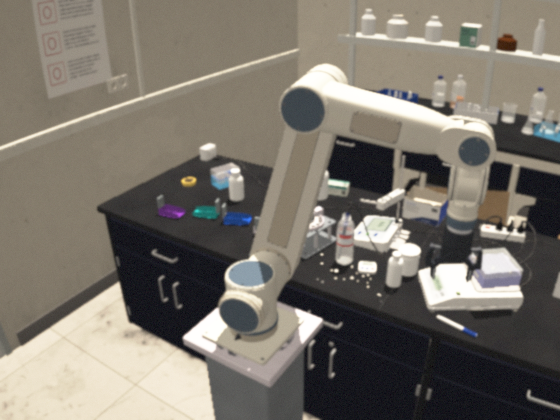

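View pics/top0.png

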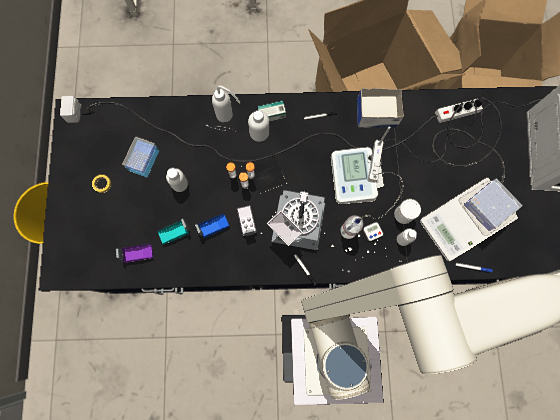

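```bash
python3 - <<'E'
import cv2
a=cv2.imread("pics/top0.png")
cv2.imwrite("pics/c1.png",cv2.resize(a[180:290,100:260],None,fx=5,fy=5,interpolation=cv2.INTER_CUBIC))
cv2.imwrite("pics/c2.png",cv2.resize(a[170:290,255:415],None,fx=5,fy=5,interpolation=cv2.INTER_CUBIC))
a=cv2.imread("pics/scene0.png")
cv2.imwrite("pics/c3.png",cv2.resize(a[140:300,150:350],None,fx=4,fy=4,interpolation=cv2.INTER_CUBIC))
E
```

```text
(no output)
```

View pics/c1.png

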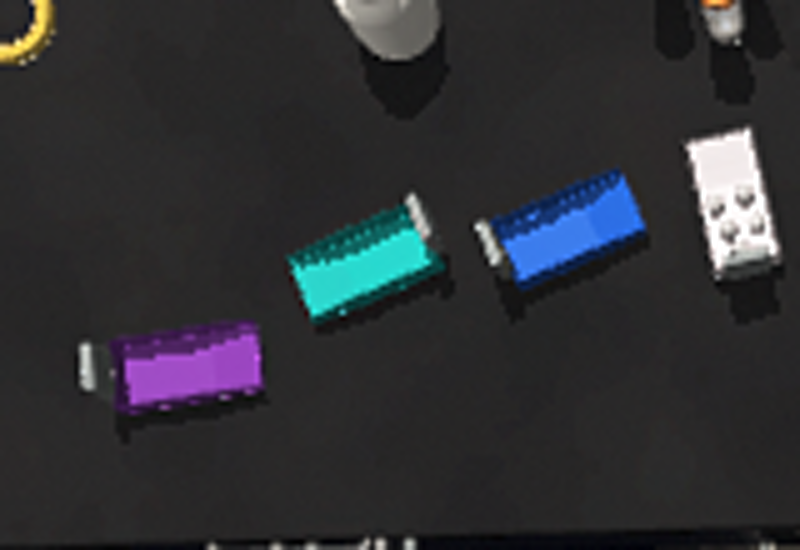

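View pics/c2.png

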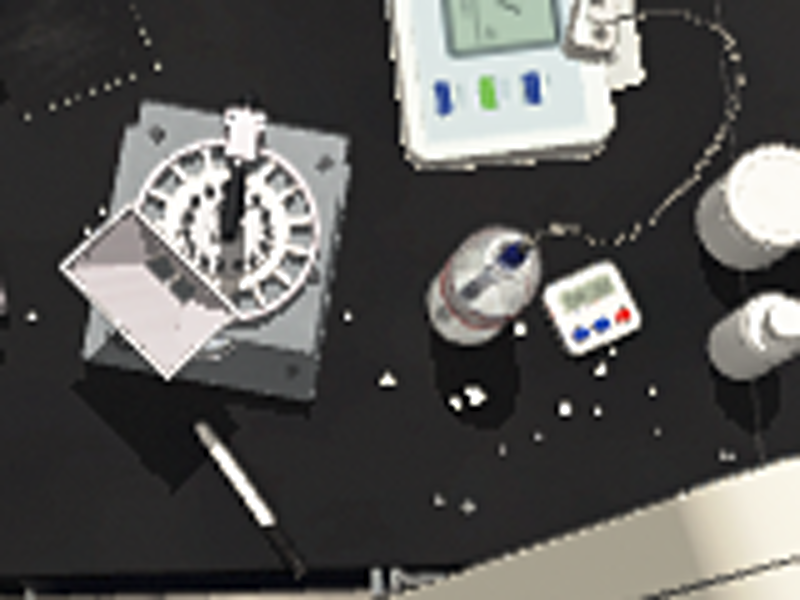

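View pics/c3.png

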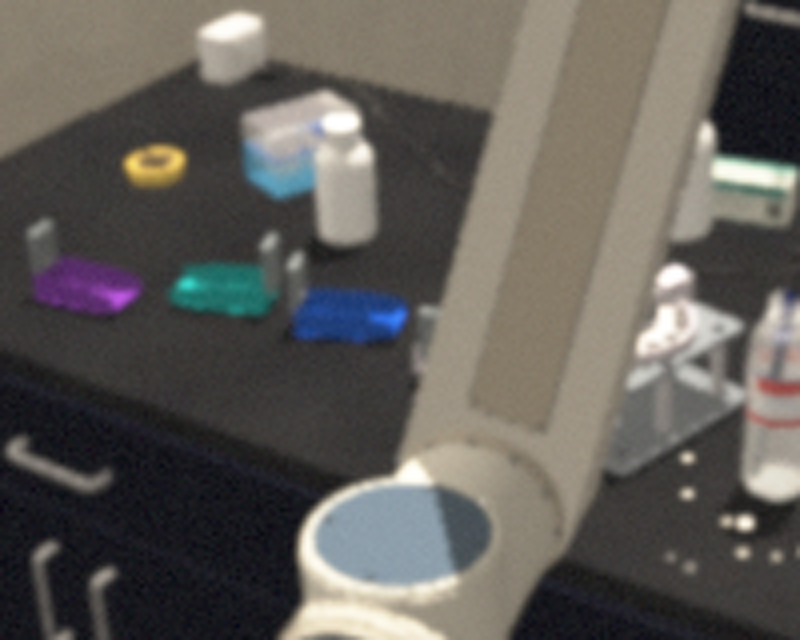

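```bash
cat > h.py <<'E'
import numpy as np, cv2
from bench import r
from scipy.spatial.transform import Rotation as Ro
def cam(n): return r.read_camera(n)
def ray(c,uv):
    p=cv2.undistortPoints(np.array(uv,float).reshape(-1,1,2),c["intrinsics"],np.array(c["dist_coeffs"],float)).reshape(-1,2)
    d=np.c_[p,np.ones(len(p))]@c["R"]      # R^T d
    o=-c["R"].T@c["t"]
    return o,d
def toz(c,uv,z):
    o,d=ray(c,uv); return o+d*((z-o[2])/d[:,2])[:,None]
def proj(c,X):
    X=np.array(X,float).reshape(-1,3)
    return cv2.projectPoints(X,cv2.Rodrigues(c["R"])[0],np.array(c["t"],float),c["intrinsics"],np.array(c["dist_coeffs"],float))[0].reshape(-1,2)
def crop(n,box,f,name,c=None):
    c=c or cam(n);x0,x1,y0,y1=box
    cv2.imwrite("pics/"+name,cv2.resize(c["color"][y0:y1,x0:x1,::-1],None,fx=f,fy=f,interpolation=cv2.INTER_CUBIC));return c
E
python3 - <<'E'
from h import *
c=crop("top",(268,332,180,258),9,"d1.png".replace("d1","d1"))
crop("top",(228,268,198,246),12,"d2.png",c)
E
```

```text
(no output)
```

View pics/d1.png

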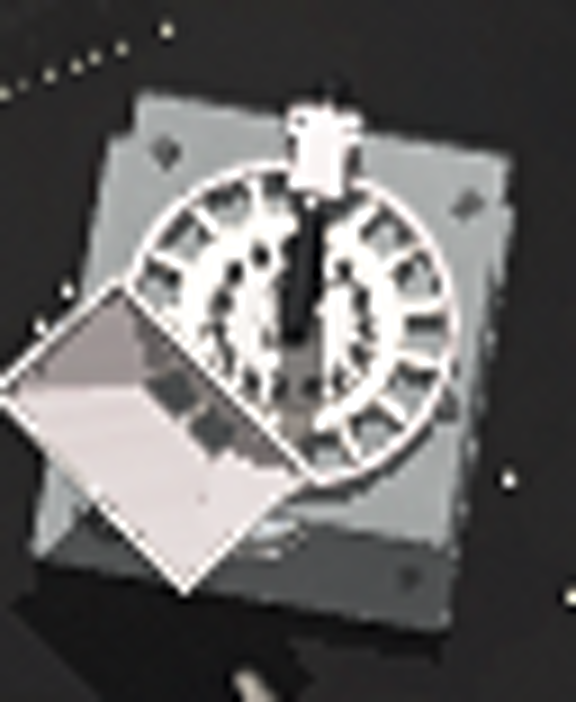

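View pics/d2.png

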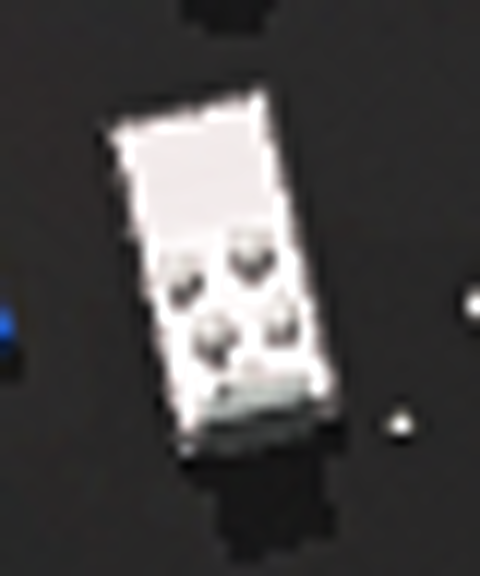

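```bash
python3 - <<'E'
from h import *
c=cam("top")
f=lambda L,x0,y0,k:[(x0+(u+.5)/k-.5,y0+(v+.5)/k-.5) for u,v in L]
h=toz(c,f([(122,285),(308,475),(185,592),(2,388)],268,180,9),.150)
print("hopper corners",h,"centre",h.mean(0))
for a in range(4): print(np.linalg.norm(h[a]-h[(a+1)%4]))
inw=(h[0]+h[1]-h[2]-h[3]);print("dir deg (in to axis)",np.degrees(np.arctan2(inw[1],inw[0])))
b=toz(c,f([(312,195),(297,340)],268,180,9),.190);print("bar",b,b.mean(0),np.linalg.norm(b[0]-b[1]),np.degrees(np.arctan2(*(b[0]-b[1])[1::-1])))
w=toz(c,f([(297,322)],268,180,9),.098);print("wheel c",w)
base=toz(c,f([(32,555),(442,632)],268,180,9),.014);print("base front",base,np.linalg.norm(base[0]-base[1]))
s=f([(110,130),(262,92),(335,405),(185,445)],228,198,12)
print("scoop rim .028", toz(c,s,.0305)); print(toz(c,s[:2],.012))
s2=f([(208,405),(308,380),(305,400),(210,420)],228,198,12)
print("tab top", toz(c,s2,.076))
s3=f([(180,282),(250,255),(215,340),(283,322)],228,198,12)
print("balls", toz(c,s3,.0095))
E
```

```text
hopper corners [[0.52324663 0.18827326 0.15      ]
 [0.44485862 0.11778777 0.15      ]
 [0.39979775 0.16752769 0.15      ]
 [0.48278318 0.23678514 0.15      ]] centre [0.46267154 0.17759346 0.15      ]
0.10541766527577849
0.0671158799756684
0.10808873189666826
0.06317193633405602
dir deg (in to axis) -48.96171691262871
bar [[0.54763317 0.11467621 0.19      ]
 [0.4901998  0.12281262 0.19      ]] [0.51891648 0.11874442 0.19      ] 0.05800683729919876 -8.063258948336557
wheel c [[0.51829693 0.11582828 0.098     ]]
base front [[0.43896589 0.22622316 0.014     ]
 [0.40159044 0.05390829 0.014     ]] 0.17632168475069457
scoop rim .028 [[0.56751794 0.35533217 0.0305    ]
 [0.5788186  0.30641023 0.0305    ]
 [0.47592059 0.28479695 0.0305    ]
 [0.46426214 0.33247534 0.0305    ]]
[[0.57211722 0.35670603 0.012     ]
 [0.58354367 0.30723952 0.012     ]]
tab top [[0.46812324 0.32248748 0.076     ]
 [0.47518039 0.29153772 0.076     ]
 [0.46892298 0.2925675  0.076     ]
 [0.46340454 0.32193061 0.076     ]]
balls [[0.5216509  0.33473804 0.0095    ]
 [0.52998859 0.31203075 0.0095    ]
 [0.50226349 0.32369356 0.0095    ]
 [0.50761487 0.30172161 0.0095    ]]
```

```bash
cat >> h.py <<'E'
def pose():
    o=r.get_obs(); return o["tool_pos"],Ro.from_euler("xyz",o["eef_rot"]),o
def down(yaw): return Ro.from_euler("xyz",[-np.pi/2,0,yaw])
def plan(P,R,maxs=.038,maxt=10.0,n=5,minrows=1):
    """suggest up to n rows from current pose to P,R (straight, even)"""
    p,q,o=pose(); rv=(q.inv()*R).as_rotvec()
    d=np.array(P)-p; N=max(minrows,int(np.ceil(max(np.linalg.norm(d)/maxs,np.degrees(np.linalg.norm(rv))/maxt))))
    print("t",round(o["time"],2),"pos",p.round(4),"eul deg",np.degrees(q.as_euler("xyz")).round(1),"q",o["q"].round(2),"F",o["wrist_force"].round(1),"gap",round(o["finger_gap"],4),"rows",N, "dist",np.linalg.norm(d).round(4),"ang",np.degrees(np.linalg.norm(rv)).round(2))
    out=[]
    for i in range(n):
        if i<N:
            s=q.inv().apply(d/N)/.04; t=rv/N/np.pi; q=q*Ro.from_rotvec(rv/N)
        else: s=t=np.zeros(3)
        out.append(" ".join(f"{x:.3f}".rstrip("0").rstrip(".") if abs(x)>=.0005 else "0" for x in [*s,*t]))
    print("; ".join(out))
E
python3 - <<'E'
from h import *
plan([.48,-.25,.33],down(np.radians(-167.8)))
plan([.48,-.25,.33],down(-1.178-1.0))
E
```

```text
t 0.2 pos [ 0.2105 -0.508   0.2309] eul deg [-90.    0.  -67.5] q [-1.33  0.26  0.02  1.33 -0.    1.42] F [-0.5  0.6  0.8] gap 0.0852 rows 11 dist 0.386 ang 100.3
-0.307 -0.225 0.79 0 0.051 0; -0.429 -0.225 0.732 0 0.051 0; -0.539 -0.225 0.654 0 0.051 0; -0.636 -0.225 0.561 0 0.051 0; -0.717 -0.225 0.453 0 0.051 0
t 0.2 pos [ 0.2105 -0.508   0.2309] eul deg [-90.    0.  -67.5] q [-1.33  0.26  0.02  1.33 -0.    1.42] F [-0.5  0.6  0.8] gap 0.0852 rows 11 dist 0.386 ang 57.29
-0.307 -0.225 0.79 0 0.029 0; -0.378 -0.225 0.759 0 0.029 0; -0.445 -0.225 0.722 0 0.029 0; -0.509 -0.225 0.678 0 0.029 0; -0.568 -0.225 0.629 0 0.029 0
```

```bash
python3 - <<'E'
from h import *
plan([.46,-.25,.34],down(np.radians(30)))
E
```

```text
t 0.2 pos [ 0.2105 -0.508   0.2309] eul deg [-90.    0.  -67.5] q [-1.33  0.26  0.02  1.33 -0.    1.42] F [-0.5  0.6  0.8] gap 0.0852 rows 10 dist 0.3751 ang 97.5
-0.357 -0.272 0.823 0 -0.054 0; -0.213 -0.272 0.872 0 -0.054 0; -0.062 -0.273 0.895 0 -0.054 0; 0.091 -0.273 0.893 0 -0.054 0; 0.24 -0.273 0.864 0 -0.054 0
```

{"name": "apply_moves", "arguments": {"steps": "-0.3 -0.7 0.7 0 -0.054 0; -0.2 -0.7 0.8 0 -0.054 0; -0.06 -0.6 0.9 0 -0.054 0; 0.1 -0.5 0.9 0 -0.054 0; 0.25 -0.3 0.9 0 -0.054 0", "grip": 0}}

```text
time: 0.82
tool_pos: [0.3316, -0.3807, 0.3441]
eef_rot: [-1.566, 0.003, -0.309]
wrist_force: [0.4, 0.2, 0.1]
finger_gap: 0.0857
```

```bash
python3 - <<'E'
from h import *
plan([.46,-.25,.34],down(np.radians(40)))
E
```

```text
t 0.82 pos [ 0.3316 -0.3807  0.3441] eul deg [-89.7   0.2 -17.7] q [-1.02  0.18  0.2   1.6   0.    0.86] F [0.4 0.2 0.1] gap 0.0857 rows 6 dist 0.1833 ang 57.68
0.344 0.019 0.681 0 -0.053 0; 0.453 0.019 0.614 0 -0.053 0; 0.55 0.018 0.53 0 -0.053 0; 0.63 0.018 0.431 0 -0.053 0; 0.693 0.017 0.319 0 -0.053 0
```

{"name": "apply_moves", "arguments": {"steps": "0.35 0 0.7 0 -0.056 0; 0.45 0 0.65 0 -0.056 0; 0.55 0 0.6 0 -0.056 0; 0.65 0 0.5 0 -0.056 0; 0.7 0 0.4 0 -0.056 0"}}

```text
time: 1.45
tool_pos: [0.4383, -0.2535, 0.3452]
eef_rot: [-1.567, -0.002, 0.601]
wrist_force: [0.0, -0.6, 0.6]
finger_gap: 0.0856
```

```bash
python3 - <<'E'
from h import *
plan([.49,.05,.34],down(np.radians(120)))
E
```

```text
t 1.45 pos [ 0.4383 -0.2535  0.3452] eul deg [-89.8  -0.1  34.5] q [-0.69  0.18  0.2   1.6   0.    0.28] F [ 0.  -0.6  0.6] gap 0.0856 rows 9 dist 0.3079 ang 85.55
0.595 0.018 0.614 0 -0.053 0; 0.688 0.018 0.507 0 -0.053 0; 0.763 0.017 0.387 0 -0.053 0; 0.816 0.017 0.255 0 -0.053 0; 0.847 0.016 0.117 0 -0.053 0
```

{"name": "apply_moves", "arguments": {"steps": "0.65 0 0.65 0 -0.057 0; 0.75 0 0.55 0 -0.057 0; 0.85 0 0.4 0 -0.057 0; 0.9 0 0.25 0 -0.057 0; 0.95 0 0.1 0 -0.057 0"}}

```text
time: 2.08
tool_pos: [0.4679, -0.0631, 0.3447]
eef_rot: [-1.568, -0.006, 1.527]
wrist_force: [1.7, -0.0, -0.5]
finger_gap: 0.0855
```

```bash
python3 - <<'E'
from h import *
plan([.47,.15,.34],down(np.radians(160)))
E
```

```text
t 2.08 pos [ 0.4679 -0.0631  0.3447] eul deg [-89.8  -0.3  87.5] q [-0.31  0.12  0.13  1.58  0.   -0.27] F [ 1.7 -0.  -0.5] gap 0.0855 rows 8 dist 0.2131 ang 72.53
0.665 0.018 0.023 0 -0.05 0; 0.661 0.018 -0.082 0 -0.05 0; 0.639 0.017 -0.185 0 -0.05 0; 0.602 0.017 -0.284 0 -0.05 0; 0.55 0.016 -0.375 0 -0.05 0
```

{"name": "apply_moves", "arguments": {"steps": "0.95 0 0 0 -0.057 0; 0.95 0 -0.1 0 -0.057 0; 0.9 0 -0.3 0 -0.057 0; 0.9 0 -0.45 0 -0.057 0; 0.8 0 -0.6 0 -0.057 0"}}

```text
time: 2.7
tool_pos: [0.4633, 0.1375, 0.3452]
eef_rot: [-1.573, -0.007, 2.452]
wrist_force: [0.0, 0.8, 0.4]
finger_gap: 0.0855
```

```bash
python3 - <<'E'
from h import *
plan([.47,.3085,.26],down(np.radians(192.2)))
E
```

```text
t 2.7 pos [0.4633 0.1375 0.3452] eul deg [-90.1  -0.4 140.5] q [ 0.11  0.14  0.15  1.59  0.01 -0.77] F [0.  0.8 0.4] gap 0.0855 rows 6 dist 0.1912 ang 51.71
0.429 0.359 -0.567 0 -0.048 0; 0.34 0.358 -0.625 0 -0.048 0; 0.243 0.358 -0.669 0 -0.048 0; 0.14 0.357 -0.698 0 -0.048 0; 0.034 0.356 -0.712 0 -0.048 0
```

{"name": "apply_moves", "arguments": {"steps": "0.5 0.1 -0.7 0 -0.054 0; 0.4 0.3 -0.75 0 -0.054 0; 0.3 0.4 -0.8 0 -0.054 0; 0.2 0.5 -0.85 0 -0.054 0; 0.04 0.5 -0.9 0 -0.054 0"}}

```text
time: 3.32
tool_pos: [0.4606, 0.3178, 0.2731]
eef_rot: [-1.577, -0.0, -2.953]
wrist_force: [0.3, 0.6, -0.1]
finger_gap: 0.0855
```

```bash
python3 - <<'E'
from h import *
plan([.47,.3085,.18],down(np.radians(192.2)))
crop("top",(180,340,160,280),5,"e1.png")
E
```

```text
t 3.33 pos [0.4606 0.3178 0.2731] eul deg [ -90.4   -0.  -169.2] q [ 0.45  0.27  0.14  1.44  0.01 -1.31] F [ 0.3  0.6 -0.1] gap 0.0855 rows 3 dist 0.0941 ang 1.45
-0.063 0.775 0.096 0.001 -0.003 0; -0.062 0.776 0.094 0.001 -0.003 0; -0.061 0.776 0.093 0.001 -0.003 0; 0 0 0 0 0 0; 0 0 0 0 0 0
```

View pics/e1.png

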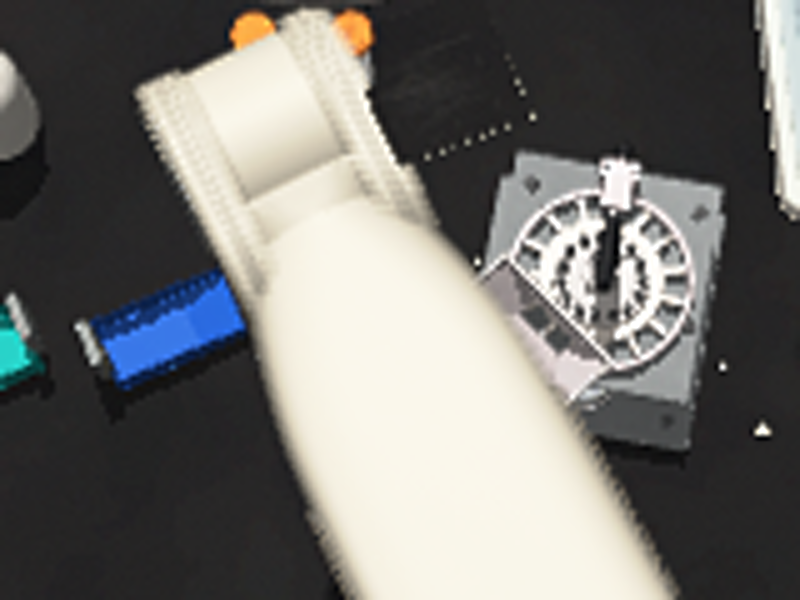

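{"name": "apply_moves", "arguments": {"steps": "-0.06 0.9 0.1 0.001 -0.003 0; -0.06 0.9 0.1 0.001 -0.003 0; -0.06 0.7 0.1 0 -0.002 0; 0 0 0 0 0 0; 0 0 0 0 0 0"}}

```text
time: 4.0
tool_pos: [0.4679, 0.3126, 0.1668]
eef_rot: [-1.572, -0.005, -2.913]
wrist_force: [-0.1, -1.0, 0.9]
finger_gap: 0.0855
```

```bash
python3 - <<'E'
from h import *
plan([.47,.3085,.09],down(np.radians(192.2)))
c=cam("scene"); print(proj(c,[[.47,.3085,.054],[.517,.319,0],[.4927,.3135,0.1]]))
crop("scene",(180,380,140,290),4,"e2.png",c)
E
```

```text
t 4.0 pos [0.4679 0.3126 0.1668] eul deg [ -90.    -0.3 -166.9] q [ 0.44  0.31 -0.07  1.19  0.   -1.36] F [-0.1 -1.   0.9] gap 0.0855 rows 3 dist 0.077 ang 0.94
-0.012 0.64 0.038 0 0.002 0.001; -0.011 0.64 0.037 0 0.002 0.001; -0.01 0.64 0.037 0 0.002 0.001; 0 0 0 0 0 0; 0 0 0 0 0 0
[[257.43534974 221.9872058 ]
 [262.3801259  227.87027181]
 [259.22665643 209.26683435]]
```

View pics/e2.png

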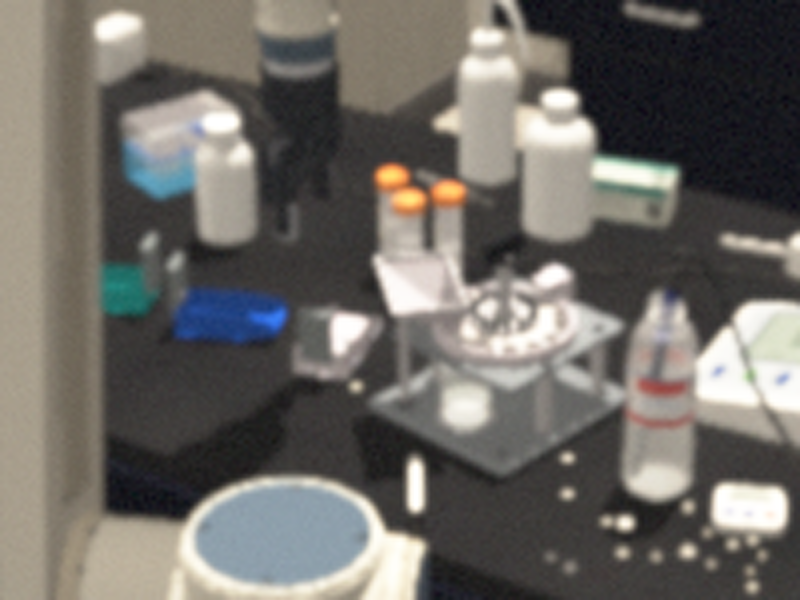

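```bash
python3 - <<'E'
from h import *
c=crop("scene",(245,285,205,240),16,"e3.png")
g=np.array([.47,.3085,0]);u=np.array([.977,.212,0]);v=np.array([-.212,.977,0])
for z in(.076,.032):
  for s in(1,-1):
    p=proj(c,g-u*.005+v*.018*s+[0,0,z])[0]; print(z,s,((p[0]-245+.5)*16,(p[1]-205+.5)*16))
E
```

```text
0.076 1 (np.float64(129.28302801317523), np.float64(200.92063584153948))
0.076 -1 (np.float64(262.6578987677094), np.float64(223.64133371289336))
0.032 1 (np.float64(136.85280040269163), np.float64(353.5735684083347))
0.032 -1 (np.float64(268.86004829792455), np.float64(376.97838895781206))
```

View pics/e3.png

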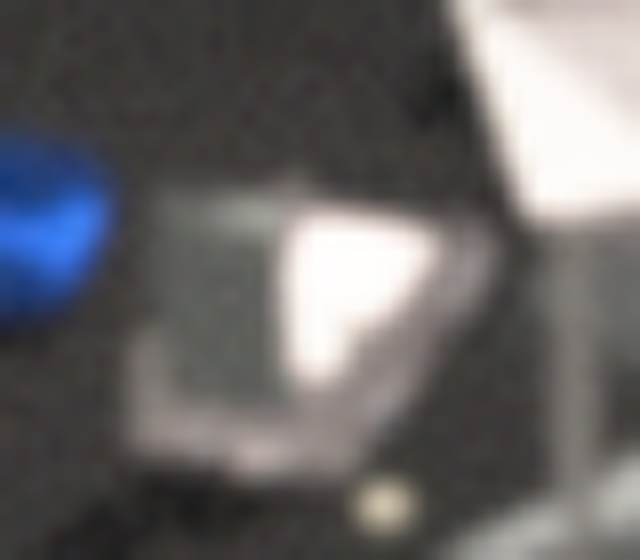

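{"name": "apply_moves", "arguments": {"steps": "-0.02 0.8 0.05 0 0 0; -0.02 0.8 0.05 0 0 0; -0.02 0.8 0.04 0 0 0; -0.01 0.5 0.03 0 0 0; 0 0 0 0 0 0"}}

```text
time: 4.72
tool_pos: [0.4757, 0.3088, 0.0545]
eef_rot: [-1.574, 0.007, -2.913]
wrist_force: [-0.1, -0.7, 0.0]
finger_gap: 0.0852
```

```bash
python3 - <<'E'
from h import *
plan([.469,.307,.035],down(np.radians(192.2)))
c=crop("scene",(235,295,190,240),13,"e4.png")
E
```

```text
t 4.72 pos [0.4757 0.3088 0.0545] eul deg [ -90.2    0.4 -166.9] q [ 0.43  0.39 -0.26  0.91  0.   -1.37] F [-0.1 -0.7  0. ] gap 0.0852 rows 1 dist 0.0207 ang 1.0
0.176 0.486 0.007 0.001 0.005 -0.002; 0 0 0 0 0 0; 0 0 0 0 0 0; 0 0 0 0 0 0; 0 0 0 0 0 0
```

View pics/e4.png

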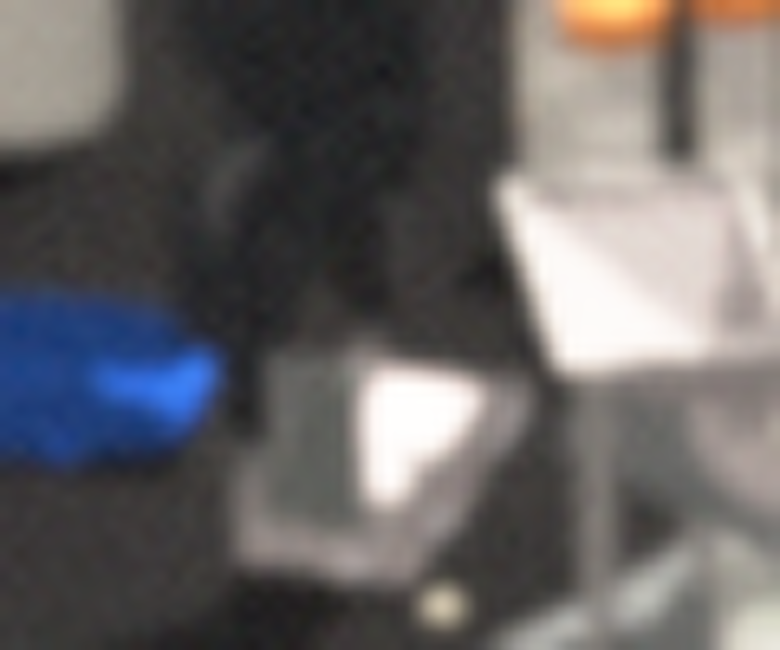

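```bash
python3 - <<'E'
from h import *
c=cam("scene");p,q,o=pose();x=q.apply([1,0,0])
for d,z in((.043,.013),(-.043,.013),(0.05,.03)):
    P=p+x*d+[0,0,z];u=proj(c,P)[0];print(P,(u-[235,190])*13)
print((proj(c,[.469,.307,.076])[0]-[235,190])*13)
E
```

```text
[0.4346204  0.29948535 0.06854954] [247.04900017 431.17969556]
[0.51837764 0.31898047 0.0693654 ] [350.99783813 299.26557403]
[0.42780295 0.29789854 0.08548313] [235.84041933 393.21285367]
[291.02241936 356.01913934]
```

{"name": "apply_moves", "arguments": {"steps": "0.13 0.4 0.07 0 0.004 0; 0 0.1 0 0 0 0; 0 0 0 0 0 0; 0 0 0 0 0 0; 0 0 0 0 0 0"}}

```text
time: 5.45
tool_pos: [0.4755, 0.3073, 0.0413]
eef_rot: [-1.577, 0.018, -2.925]
wrist_force: [1.2, -0.5, -0.0]
finger_gap: 0.0855
```

```bash
python3 - <<'E'
from h import *
plan([.470,.306,.035],down(np.radians(192.2)))
E
```

```text
t 5.45 pos [0.4755 0.3073 0.0413] eul deg [ -90.3    1.1 -167.6] q [ 0.42  0.4  -0.29  0.87  0.   -1.36] F [ 1.2 -0.5 -0. ] gap 0.0855 rows 1 dist 0.0085 ang 1.13
0.144 0.155 0.004 0.002 0.001 -0.006; 0 0 0 0 0 0; 0 0 0 0 0 0; 0 0 0 0 0 0; 0 0 0 0 0 0
```

{"name": "apply_moves", "arguments": {"steps": "0.2 0.18 0 0.002 0 -0.006; 0.1 0.05 0 0 0 -0.002; 0 0 0 0 0 0; 0 0 0 0 0 0; 0 0 0 0 0 0"}}

```text
time: 6.08
tool_pos: [0.4629, 0.3047, 0.0313]
eef_rot: [-1.57, -0.009, -2.925]
wrist_force: [-0.2, -0.1, -0.2]
finger_gap: 0.0855
```

```bash
python3 - <<'E'
from h import *
plan([.470,.306,.035],down(np.radians(192.2)))
E
```

```text
t 6.08 pos [0.4629 0.3047 0.0313] eul deg [ -90.    -0.5 -167.6] q [ 0.43  0.4  -0.31  0.87  0.   -1.36] F [-0.2 -0.1 -0.2] gap 0.0855 rows 1 dist 0.0081 ang 0.56
-0.179 -0.093 0.005 0 0.001 0.003; 0 0 0 0 0 0; 0 0 0 0 0 0; 0 0 0 0 0 0; 0 0 0 0 0 0
```

{"name": "apply_moves", "arguments": {"steps": "-0.17 -0.09 0 0 0 0.002; 0 0 0 0 0 0; 0 0 0 0 0 0; 0 0 0 0 0 0; 0 0 0 0 0 0"}}

```text
time: 6.7
tool_pos: [0.4704, 0.3063, 0.0354]
eef_rot: [-1.57, -0.002, -2.925]
wrist_force: [0.0, -0.6, -0.5]
finger_gap: 0.0857
```

```bash
python3 - <<'E'
from h import *
plan([.470,.306,.035],down(np.radians(192.2)))
E
```

```text
t 6.7 pos [0.4704 0.3063 0.0354] eul deg [-9.000e+01 -1.000e-01 -1.676e+02] q [ 0.43  0.41 -0.29  0.88 -0.   -1.36] F [ 0.  -0.6 -0.5] gap 0.0857 rows 1 dist 0.0007 ang 0.24
0.012 0.01 0.005 0 0.001 0; 0 0 0 0 0 0; 0 0 0 0 0 0; 0 0 0 0 0 0; 0 0 0 0 0 0
```

{"name": "apply_moves", "arguments": {"steps": "0 0 0 0 0 0; 0 0 0 0 0 0; 0 0 0 0 0 0; 0 0 0 0 0 0; 0 0 0 0 0 0", "grip": 1, "newtons": 80}}

```text
time: 7.32
tool_pos: [0.4706, 0.3064, 0.0355]
eef_rot: [-1.57, -0.001, -2.925]
wrist_force: [0.8, -0.7, 1.1]
finger_gap: 0.0094
```

```bash
python3 - <<'E'
from h import *
plan([.470,.306,.035],down(np.radians(192.2)))
c=crop("scene",(235,295,190,240),13,"e5.png")
E
```

```text
t 7.33 pos [0.4706 0.3064 0.0355] eul deg [-9.000e+01 -1.000e-01 -1.676e+02] q [ 0.43  0.41 -0.29  0.88 -0.   -1.36] F [ 0.8 -0.7  1.1] gap 0.0094 rows 1 dist 0.0009 ang 0.23
0.017 0.013 0.006 0 0.001 0; 0 0 0 0 0 0; 0 0 0 0 0 0; 0 0 0 0 0 0; 0 0 0 0 0 0
```

View pics/e5.png

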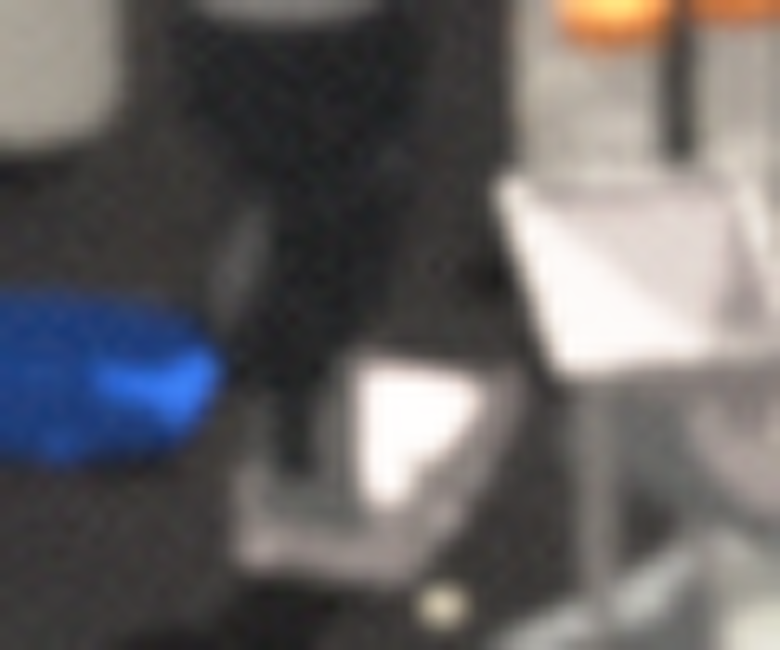

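{"name": "apply_moves", "arguments": {"steps": "0 -0.2 0 0 0 0; 0 -0.3 0 0 0 0.008; 0 -0.4 0 0 0 0.01; 0 -0.5 0 0 0 0.01; 0 -0.5 0 0 0 0.008"}}

```text
time: 8.0
tool_pos: [0.4658, 0.3051, 0.1148]
eef_rot: [-1.57, 0.116, -2.925]
wrist_force: [1.3, 0.0, -2.8]
finger_gap: 0.0089
```

```bash
cat >> h.py <<'E'
AX=np.array([.517,.117]);YAW=np.radians(-12.5)
def scoopR(yawx,theta):  # tool orientation: tool x = scoop x at yaw, spout-down tilt theta (deg)
    return down(np.radians(yawx))*Ro.from_rotvec([0,0,-np.radians(theta)])
TL=np.array([-.110,.0245,-.003]) # lip in tool axes rel TCP
def tcp_for_lip(lip,yawx,theta):
    R=scoopR(yawx,theta); return np.array(lip)-R.apply(TL),R
def lip():
    p,q,o=pose(); return p+q.apply(TL)
E
python3 - <<'E'
from h import *
print(lip())
P,R=tcp_for_lip([.459,.1825,.19],131.5,-5);print(P)
plan(P,R,maxs=.018,maxt=6)
E
```

```text
[0.57461463 0.33209584 0.10317395]
[0.38272739 0.26418303 0.20481964]
t 8.0 pos [0.4658 0.3051 0.1148] eul deg [ -89.9    6.6 -167.6] q [ 0.44  0.26 -0.29  0.91 -0.03 -1.35] F [ 1.3  0.  -2.8] gap 0.0089 rows 11 dist 0.1291 ang 60.94
0.179 -0.227 0.05 0.003 0.031 -0.001; 0.174 -0.226 0.07 0.003 0.031 -0.001; 0.167 -0.225 0.088 0.003 0.031 -0.001; 0.158 -0.223 0.106 0.003 0.031 -0.001; 0.148 -0.222 0.123 0.003 0.031 -0.001
```

{"name": "apply_moves", "arguments": {"steps": "0.1 -0.45 0.05 0 0.01 0; 0.15 -0.5 0.05 0.003 0.02 0; 0.15 -0.5 0.05 0.003 0.03 0; 0.15 -0.45 0.1 0.003 0.03 0; 0.15 -0.4 0.1 0.003 0.03 0"}}

```text
time: 8.62
tool_pos: [0.4253, 0.2867, 0.2121]
eef_rot: [-1.581, 0.124, 2.968]
wrist_force: [0.1, 0.9, -2.4]
finger_gap: 0.0092
```

```bash
python3 - <<'E'
from h import *
print(lip())
P,R=tcp_for_lip([.459,.1825,.19],131.5,-5)
plan(P,R,maxs=.018,maxt=6)
crop("scene",(190,390,120,270),4,"f1.png")
E
```

```text
[0.53632952 0.27048144 0.20142496]
t 8.62 pos [0.4253 0.2867 0.2121] eul deg [-90.6   7.1 170. ] q [ 0.47  0.14 -0.19  1.14 -0.07 -0.93] F [ 0.1  0.9 -2.4] gap 0.0092 rows 7 dist 0.0487 ang 38.66
0.138 0.008 0.106 0.004 0.03 -0.001; 0.127 0.01 0.118 0.004 0.03 -0.001; 0.115 0.012 0.13 0.004 0.03 -0.001; 0.102 0.014 0.14 0.004 0.03 -0.001; 0.088 0.016 0.149 0.004 0.03 -0.001
```

View pics/f1.png

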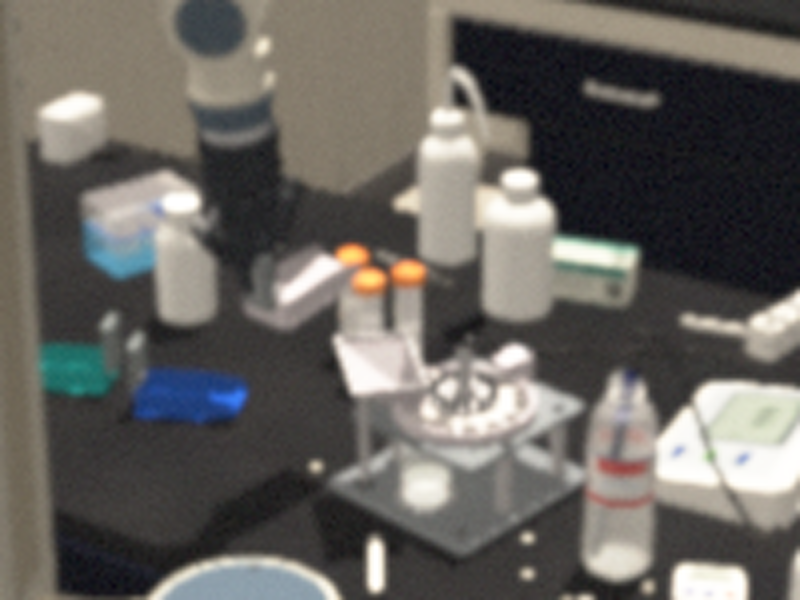

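Scoop is held, tilted slightly back, moving over toward the hopper (scoop at crop ~(300,285)). Continue turning.

{"name": "apply_moves", "arguments": {"steps": "0.14 0 0.1 0.004 0.03 0; 0.13 0 0.12 0.004 0.03 0; 0.12 0 0.13 0.004 0.03 0; 0.1 0 0.14 0.004 0.03 0; 0.09 0 0.15 0.004 0.03 0"}}

```text
time: 9.3
tool_pos: [0.3923, 0.2707, 0.2144]
eef_rot: [-1.586, 0.125, 2.481]
wrist_force: [0.2, -0.6, -1.6]
finger_gap: 0.0091
```

```bash
python3 - <<'E'
from h import *
print(lip())
P,R=tcp_for_lip([.459,.1825,.185],131.5,-3)
plan(P,R,maxs=.018,maxt=6)
E
```

```text
[0.48302276 0.20460501 0.20386421]
t 9.3 pos [0.3923 0.2707 0.2144] eul deg [-90.9   7.1 142.2] q [ 0.49  0.11 -0.22  1.18 -0.11 -0.42] F [ 0.2 -0.6 -1.6] gap 0.0091 rows 2 dist 0.0158 ang 11.55
0.054 0.126 0.142 0.005 0.03 -0.011; 0.036 0.13 0.144 0.005 0.03 -0.011; 0 0 0 0 0 0; 0 0 0 0 0 0; 0 0 0 0 0 0
```

{"name": "apply_moves", "arguments": {"steps": "0.04 0.1 0.11 0.004 0.022 -0.008; 0.03 0.1 0.11 0.004 0.022 -0.008; 0.03 0.05 0.06 0.002 0.016 -0.006; 0 0 0 0 0 0; 0 0 0 0 0 0"}}

```text
time: 9.93
tool_pos: [0.3817, 0.2643, 0.2058]
eef_rot: [-1.576, 0.054, 2.295]
wrist_force: [0.8, -0.4, -1.9]
finger_gap: 0.0092
```

```bash
python3 - <<'E'
from h import *
print(lip())
P,R=tcp_for_lip([.459,.1825,.178],131.5,0)
plan(P,R,maxs=.018,maxt=6)
c=crop("top",(240,330,170,260),6,"g1.png")
print((proj(c,lip())[0]-[240,170])*6)
c=crop("scene",(240,340,160,235),8,"g2.png")
print((proj(c,lip())[0]-[240,160])*8)
E
```

```text
[0.45763078 0.18313106 0.18725976]
t 9.93 pos [0.3817 0.2643 0.2058] eul deg [-90.3   3.1 131.5] q [ 0.46  0.11 -0.23  1.21 -0.05 -0.27] F [ 0.8 -0.4 -1.9] gap 0.0092 rows 1 dist 0.0042 ang 3.1
-0.059 0.086 -0.017 0.002 0 -0.017; 0 0 0 0 0 0; 0 0 0 0 0 0; 0 0 0 0 0 0; 0 0 0 0 0 0
[260.43327525 342.9715863 ]
[333.11046511 327.56589356]
```

View pics/g1.png

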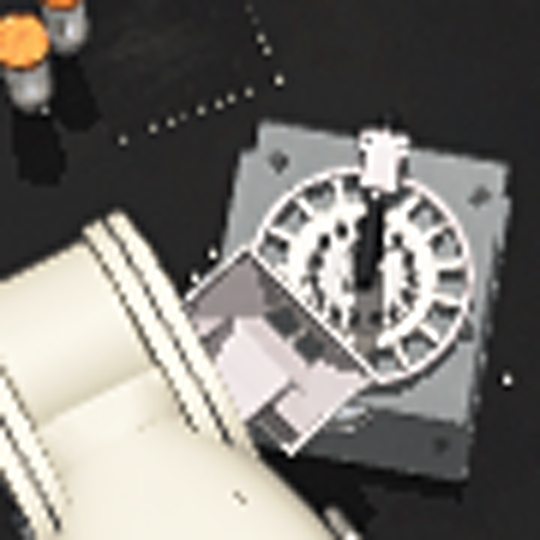

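View pics/g2.png

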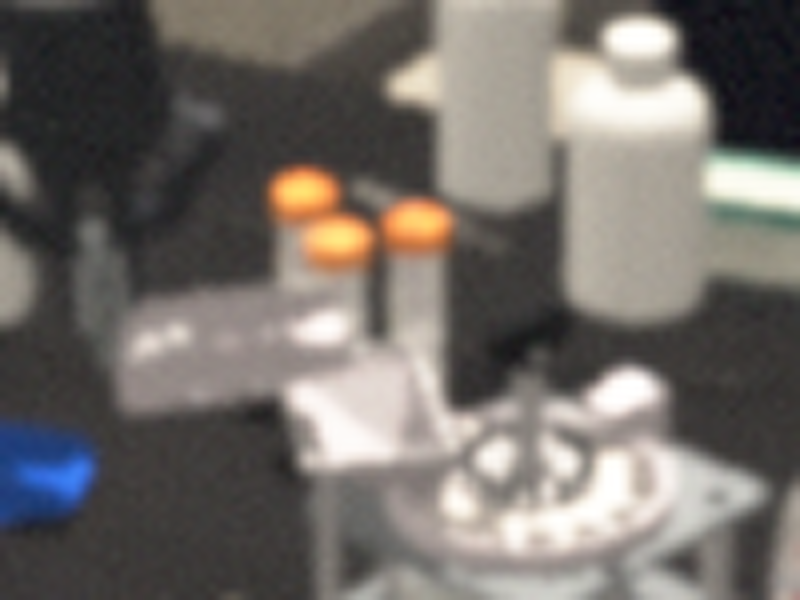

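```bash
python3 - <<'E'
from h import *
P,R=tcp_for_lip([.460,.185,.172],131.5,9)
plan(P,R,maxs=.018,maxt=2.5)
E
```

```text
t 10.03 pos [0.3816 0.2644 0.2057] eul deg [-90.3   3.1 131.5] q [ 0.46  0.11 -0.23  1.21 -0.05 -0.27] F [ 1.2  0.5 -2.9] gap 0.0089 rows 5 dist 0.0106 ang 12.08
-0.035 -0.036 -0.016 0 0 -0.013; -0.033 -0.038 -0.016 0 0 -0.013; -0.032 -0.039 -0.016 0 0 -0.013; -0.03 -0.041 -0.016 0 0 -0.013; -0.028 -0.042 -0.016 0 0 -0.013
```

{"name": "apply_moves", "arguments": {"steps": "-0.03 -0.04 -0.02 0 0 -0.013; -0.03 -0.04 -0.02 0 0 -0.013; -0.03 -0.04 -0.02 0 0 -0.013; -0.03 -0.04 -0.02 0 0 -0.01; -0.01 0 0 0 0 0"}}

```text
time: 10.65
tool_pos: [0.3875, 0.2631, 0.2128]
eef_rot: [-1.578, -0.103, 2.301]
wrist_force: [-0.6, -0.5, -2.5]
finger_gap: 0.0091
```

```bash
python3 - <<'E'
from h import *
print(lip())
P,R=tcp_for_lip([.460,.185,.172],131.5,15)
plan(P,R,maxs=.018,maxt=2)
crop("top",(240,330,170,260),6,"g3.png")
E
```

```text
[0.46115959 0.18559296 0.17708293]
t 10.65 pos [0.3875 0.2631 0.2128] eul deg [-90.4  -5.9 131.8] q [ 0.35  0.14 -0.19  1.28  0.1  -0.38] F [-0.6 -0.5 -2.5] gap 0.0091 rows 5 dist 0.0132 ang 9.09
-0.027 -0.06 0.002 0 0 -0.01; -0.025 -0.061 0.002 0 0 -0.01; -0.023 -0.061 0.002 0 0 -0.01; -0.021 -0.062 0.002 0 0 -0.01; -0.019 -0.063 0.002 0 0 -0.01
```

View pics/g3.png

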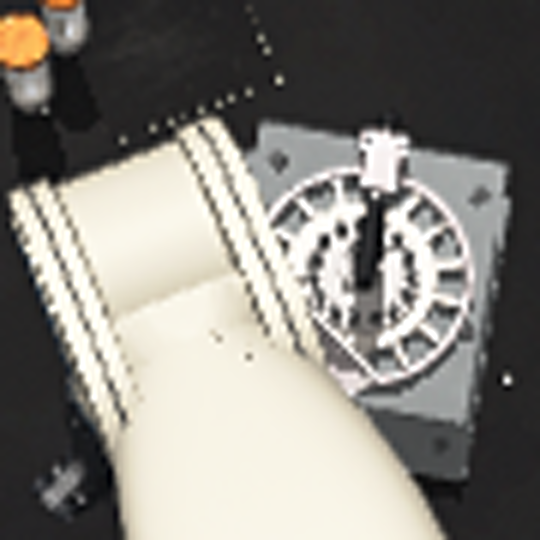

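{"name": "apply_moves", "arguments": {"steps": "-0.03 -0.06 0 0 0 -0.01; -0.03 -0.06 0 0 0 -0.01; -0.03 -0.06 0 0 0 -0.01; -0.02 -0.06 0 0 0 -0.01; -0.02 -0.06 0 0 0 -0.01"}}

```text
time: 11.32
tool_pos: [0.392, 0.2579, 0.2246]
eef_rot: [-1.579, -0.27, 2.304]
wrist_force: [-0.1, 0.6, -2.2]
finger_gap: 0.0091
```

```bash
python3 - <<'E'
from h import *
print(lip())
P,R=tcp_for_lip([.460,.185,.172],131.5,21)
plan(P,R,maxs=.018,maxt=1.5)
crop("scene",(240,340,160,235),8,"g4.png")
E
```

```text
[0.4609034  0.18602589 0.17175273]
t 11.32 pos [0.392  0.2579 0.2246] eul deg [-90.5 -15.4 132. ] q [ 0.25  0.17 -0.14  1.38  0.24 -0.5 ] F [-0.1  0.6 -2.2] gap 0.0091 rows 4 dist 0.0112 ang 5.58
-0.018 -0.068 0.002 0 0.001 -0.008; -0.017 -0.068 0.002 0 0.001 -0.008; -0.015 -0.069 0.002 0 0.001 -0.008; -0.014 -0.069 0.002 0 0.001 -0.008; 0 0 0 0 0 0
```

View pics/g4.png

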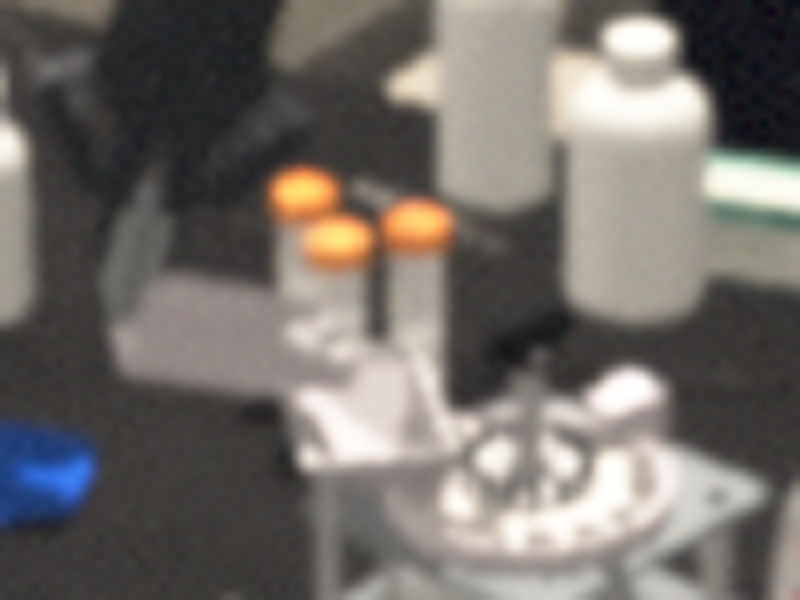

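{"name": "apply_moves", "arguments": {"steps": "-0.02 -0.06 0 0 0 -0.008; -0.02 -0.06 0 0 0 -0.008; -0.02 -0.06 0 0 0 -0.008; -0.01 -0.06 0 0 0 -0.008; -0.01 -0.06 0 0 0 -0.008"}}

```text
time: 12.0
tool_pos: [0.3973, 0.2521, 0.2358]
eef_rot: [-1.579, -0.405, 2.305]
wrist_force: [0.0, -0.9, -1.1]
finger_gap: 0.0091
```

```bash
python3 - <<'E'
from h import *
print(lip())
P,R=tcp_for_lip([.460,.185,.170],131.5,32)
plan(P,R,maxs=.018,maxt=2)
crop("scene",(240,340,160,235),8,"g5.png")
E
```

```text
[0.46091787 0.18633429 0.16996249]
t 12.0 pos [0.3973 0.2521 0.2358] eul deg [-90.5 -23.2 132. ] q [ 0.17  0.22 -0.09  1.48  0.34 -0.6 ] F [ 0.  -0.9 -1.1] gap 0.0091 rows 5 dist 0.0176 ang 8.83
-0.027 -0.084 0.002 0 0.001 -0.01; -0.024 -0.085 0.002 0 0.001 -0.01; -0.022 -0.085 0.002 0 0.001 -0.01; -0.019 -0.086 0.002 0 0.001 -0.01; -0.016 -0.087 0.002 0 0.001 -0.01
```

View pics/g5.png

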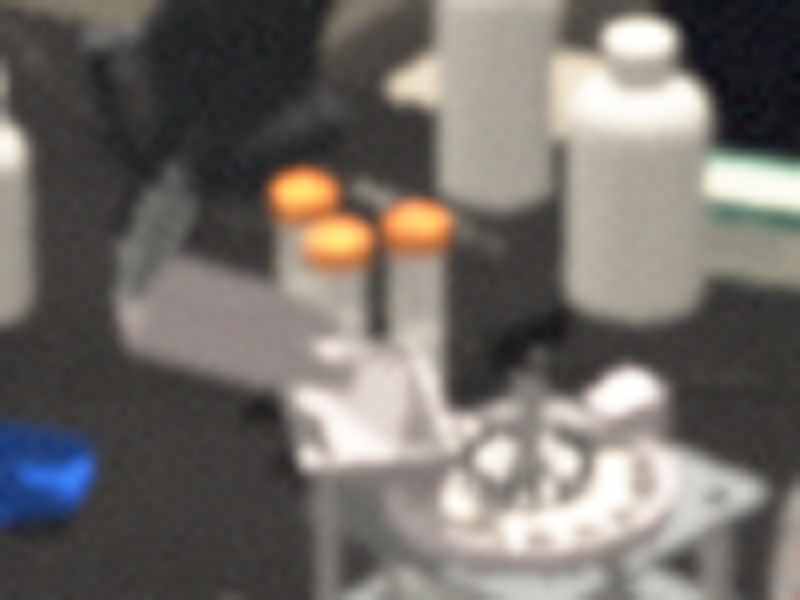

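{"name": "apply_moves", "arguments": {"steps": "-0.03 -0.08 0 0 0 -0.012; -0.03 -0.08 0 0 0 -0.012; -0.02 -0.08 0 0 0 -0.012; -0.02 -0.08 0 0 0 -0.012; -0.01 0 0 0 0 0"}}

```text
time: 12.68
tool_pos: [0.4049, 0.2439, 0.2455]
eef_rot: [-1.58, -0.568, 2.305]
wrist_force: [0.1, 0.2, -1.9]
finger_gap: 0.0091
```

{"name": "apply_moves", "arguments": {"steps": "0 -0.08 0 0 0 -0.012; 0 -0.08 0 0 0 -0.012; 0 0 0 0 0 0; 0 0 0 0 0 0; 0 0 0 0 0 0"}}

```text
time: 13.3
tool_pos: [0.4073, 0.2411, 0.2513]
eef_rot: [-1.581, -0.648, 2.306]
wrist_force: [0.1, -0.6, -1.9]
finger_gap: 0.0092
```

```bash
python3 - <<'E'
from h import *
print(lip())
P,R=tcp_for_lip([.450,.196,.195],131.5,10)
plan(P,R,maxs=.018,maxt=9)
c=crop("scene",(240,340,160,235),8,"g6.png")
E
```

```text
[0.45868056 0.18922101 0.16534826]
t 13.3 pos [0.4073 0.2411 0.2513] eul deg [-90.6 -37.1 132.1] q [ 0.04  0.33 -0.01  1.68  0.49 -0.8 ] F [ 0.1 -0.6 -1.9] gap 0.0092 rows 4 dist 0.044 ang 27.14
0.16 0.223 0.005 0 0.001 0.038; 0.186 0.203 0.005 0 0.001 0.038; 0.208 0.18 0.005 0 0.001 0.038; 0.228 0.154 0.006 0 0.001 0.038; 0 0 0 0 0 0
```

View pics/g6.png

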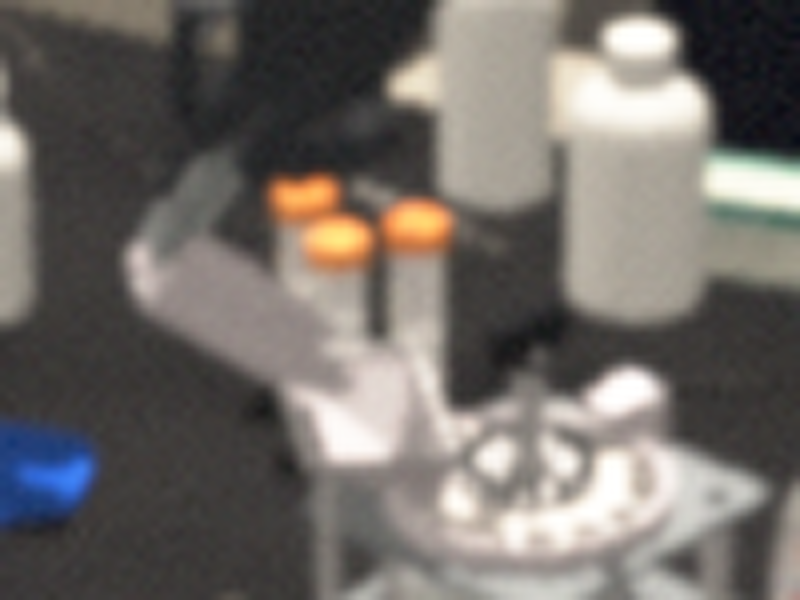

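{"name": "apply_moves", "arguments": {"steps": "0.2 -0.2 0 0 0 0.03; 0.2 -0.1 0 0 0 0.04; 0.2 0 0 0 0 0.045; 0.2 -0.1 0 0 0 0.045; 0.2 -0.1 0 0 0 0.04"}}

```text
time: 13.98
tool_pos: [0.3895, 0.261, 0.2854]
eef_rot: [-1.58, -0.003, 2.295]
wrist_force: [0.2, 0.4, -1.6]
finger_gap: 0.0092
```

```bash
python3 - <<'E'
from h import *
print(lip())
plan([.4706,.3064,.2],scoopR(192.4,0),maxs=.03,maxt=10)
c=crop("top",(220,340,160,260),6,"g7.png")
E
```

```text
[0.46472857 0.18078148 0.2605424 ]
t 13.97 pos [0.3895 0.261  0.2854] eul deg [-90.5  -0.2 131.5] q [ 0.41  0.1  -0.04  1.42  0.01 -0.32] F [ 0.2  0.4 -1.6] gap 0.0092 rows 7 dist 0.1262 ang 60.91
-0.071 0.308 -0.322 0 -0.048 0; -0.119 0.307 -0.308 0 -0.048 0; -0.165 0.307 -0.286 0 -0.048 0; -0.206 0.306 -0.259 0 -0.048 0; -0.243 0.306 -0.225 0 -0.048 0
```

View pics/g7.png

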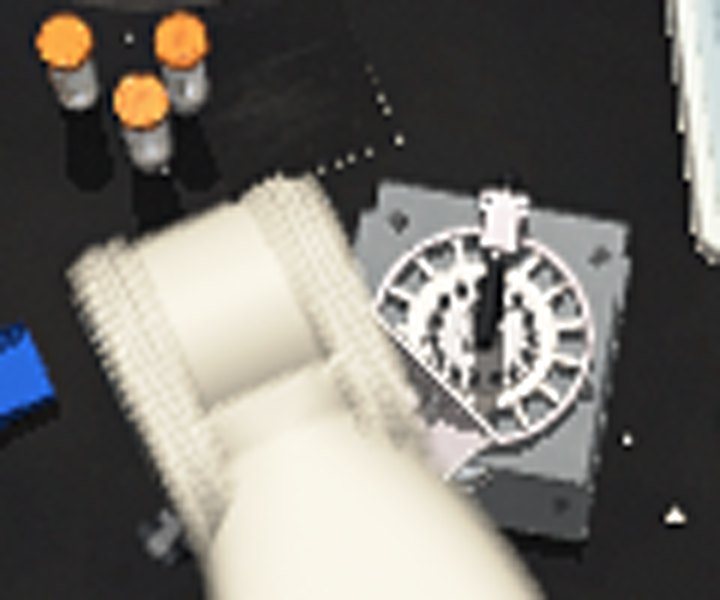

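{"name": "apply_moves", "arguments": {"steps": "-0.1 0 -0.4 0 -0.052 0; -0.15 0.1 -0.4 0 -0.052 0; -0.2 0.2 -0.4 0 -0.052 0; -0.25 0.3 -0.35 0 -0.052 0; -0.25 0.4 -0.3 0 -0.052 0"}}

```text
time: 14.65
tool_pos: [0.457, 0.3122, 0.2499]
eef_rot: [-1.582, 0.011, -3.139]
wrist_force: [0.3, -0.0, -1.2]
finger_gap: 0.0091
```

```bash
python3 - <<'E'
from h import *
plan([.4706,.3064,.15],scoopR(192.4,0),maxs=.03,maxt=10)
c=crop("top",(220,340,160,260),6,"g8.png")
E
```

```text
t 14.65 pos [0.457  0.3122 0.2499] eul deg [ -90.7    0.7 -179.8] q [ 0.44  0.25  0.06  1.36  0.01 -1.13] F [ 0.3 -0.  -1.2] gap 0.0091 rows 4 dist 0.101 ang 12.26
-0.078 0.625 0.044 0.001 -0.017 -0.001; -0.077 0.624 0.047 0.001 -0.017 -0.001; -0.077 0.624 0.049 0.001 -0.017 -0.001; -0.076 0.624 0.051 0.001 -0.017 -0.001; 0 0 0 0 0 0
```

View pics/g8.png

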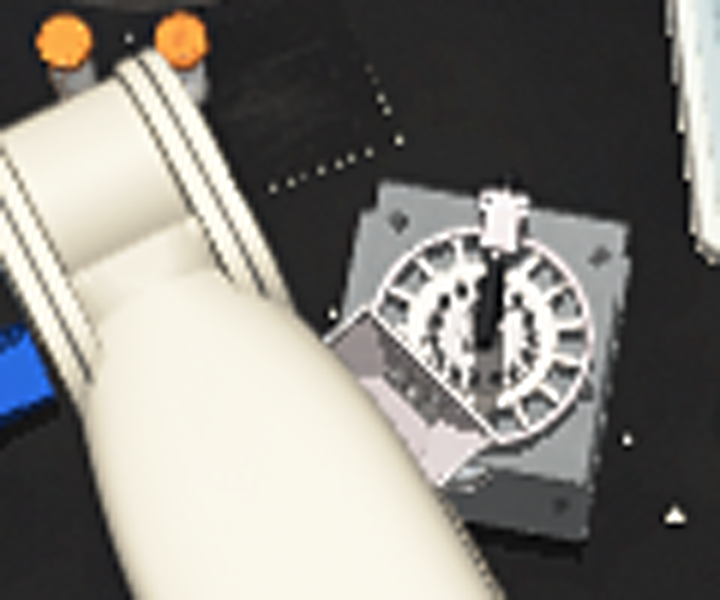

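Balls are visible near the throat (crop ~(410,385)). Lower the scoop.

{"name": "apply_moves", "arguments": {"steps": "-0.08 0.7 0.04 0.001 -0.017 0; -0.08 0.7 0.04 0.001 -0.017 0; -0.08 0.7 0.05 0.001 -0.017 0; -0.07 0.7 0.05 0.001 -0.015 0; 0 0.3 0 0 0 0"}}

```text
time: 15.32
tool_pos: [0.4705, 0.3073, 0.1208]
eef_rot: [-1.57, 0.007, -2.926]
wrist_force: [0.2, 0.9, -1.7]
finger_gap: 0.0088
```

```bash
python3 - <<'E'
from h import *
plan([.4706,.3064,.042],scoopR(192.4,0),maxs=.025,maxt=10)
E
```

```text
t 15.32 pos [0.4705 0.3073 0.1208] eul deg [ -90.     0.4 -167.6] q [ 0.43  0.33 -0.17  1.07 -0.   -1.36] F [ 0.2  0.9 -1.7] gap 0.0088 rows 4 dist 0.0788 ang 0.42
0.004 0.493 0.005 0 0 -0.001; 0.003 0.493 0.005 0 0 -0.001; 0.002 0.493 0.006 0 0 -0.001; 0.002 0.493 0.006 0 0 -0.001; 0 0 0 0 0 0
```

{"name": "apply_moves", "arguments": {"steps": "0 0.5 0 0 0 -0.001; 0 0.5 0 0 0 -0.001; 0 0.45 0 0 0 0; 0 0.2 0 0 0 0; 0 0 0 0 0 0"}}

```text
time: 15.95
tool_pos: [0.4707, 0.3079, 0.0558]
eef_rot: [-1.573, 0.002, -2.936]
wrist_force: [0.7, -1.0, -1.1]
finger_gap: 0.0087
```

```bash
python3 - <<'E'
from h import *
plan([.4706,.3064,.036],scoopR(192.4,0),maxs=.025,maxt=10)
E
```

```text
t 15.95 pos [0.4707 0.3079 0.0558] eul deg [-9.010e+01  1.000e-01 -1.682e+02] q [ 0.43  0.39 -0.26  0.92  0.   -1.35] F [ 0.7 -1.  -1.1] gap 0.0087 rows 1 dist 0.0198 ang 0.66
0.012 0.494 0.038 0.001 -0.004 -0.001; 0 0 0 0 0 0; 0 0 0 0 0 0; 0 0 0 0 0 0; 0 0 0 0 0 0
```

{"name": "apply_moves", "arguments": {"steps": "0 0.25 0.03 0 -0.003 0; 0 0.15 0 0 0 0; 0 0 0 0 0 0; 0 0 0 0 0 0; 0 0 0 0 0 0"}}

```text
time: 16.58
tool_pos: [0.4719, 0.3072, 0.0406]
eef_rot: [-1.574, 0.005, -2.927]
wrist_force: [-0.2, 0.3, -1.3]
finger_gap: 0.0091
```

```bash
python3 - <<'E'
from h import *
plan([.4706,.3064,.036],scoopR(192.4,0),maxs=.025,maxt=10)
crop("scene",(235,295,190,240),13,"e6.png")
E
```

```text
t 16.57 pos [0.4719 0.3072 0.0406] eul deg [ -90.2    0.3 -167.7] q [ 0.43  0.4  -0.29  0.88  0.   -1.36] F [-0.2  0.3 -1.3] gap 0.0091 rows 1 dist 0.0048 ang 0.34
0.036 0.115 0.013 0.001 -0.001 -0.002; 0 0 0 0 0 0; 0 0 0 0 0 0; 0 0 0 0 0 0; 0 0 0 0 0 0
```

View pics/e6.png

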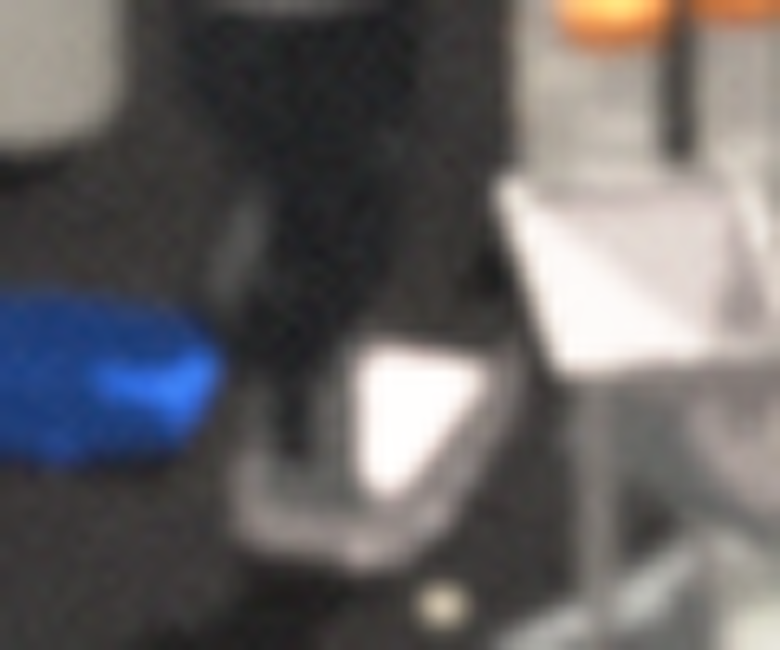

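{"name": "apply_moves", "arguments": {"steps": "0 0.1 0 0 0 0; 0 0.05 0 0 0 0; 0 0 0 0 0 0; 0 0 0 0 0 0; 0 0 0 0 0 0"}}

```text
time: 17.25
tool_pos: [0.4721, 0.3075, 0.0355]
eef_rot: [-1.574, 0.006, -2.927]
wrist_force: [-0.1, -0.5, 1.1]
finger_gap: 0.009
```

```bash
python3 - <<'E'
from h import *
plan([.4706,.3064,.036],scoopR(192.4,0),maxs=.025,maxt=10)
E
```

```text
t 17.25 pos [0.4721 0.3075 0.0355] eul deg [ -90.2    0.4 -167.7] q [ 0.43  0.4  -0.29  0.87  0.   -1.36] F [-0.1 -0.5  1.1] gap 0.009 rows 1 dist 0.0019 ang 0.42
0.042 -0.012 0.018 0.001 -0.001 -0.002; 0 0 0 0 0 0; 0 0 0 0 0 0; 0 0 0 0 0 0; 0 0 0 0 0 0
```

{"name": "apply_moves", "arguments": {"steps": "0 0 0 0 0 0; 0 0 0 0 0 0; 0 0 0 0 0 0; 0 -0.2 0 0 0 0; 0 -0.5 0 0 0 0", "grip": 0.5}}

```text
time: 17.88
tool_pos: [0.4715, 0.3071, 0.0633]
eef_rot: [-1.574, 0.004, -2.927]
wrist_force: [-0.5, -0.0, -0.4]
finger_gap: 0.0426
```

{"name": "apply_moves", "arguments": {"steps": "0 -0.8 0 0 0 0; 0 -1 0 0 0 0; 0 -1 0 0 0 0; 0 -1 0 0 0 0; 0 -1 0 0 0 0"}}

```text
time: 18.5
tool_pos: [0.4696, 0.3057, 0.2628]
eef_rot: [-1.574, 0.003, -2.927]
wrist_force: [0.9, -0.7, -0.5]
finger_gap: 0.0429
```

```bash
python3 - <<'E'
from h import *
plan([.36,.05,.35],down(np.radians(170)),maxs=.04,maxt=10)
crop("scene",(215,335,170,250),6,"e7.png")
E
```

```text
t 18.5 pos [0.4696 0.3057 0.2628] eul deg [ -90.2    0.2 -167.7] q [ 0.43  0.27  0.11  1.41  0.   -1.36] F [ 0.9 -0.7 -0.5] gap 0.0429 rows 8 dist 0.2916 ang 22.3
0.504 -0.276 0.707 0 0.015 0; 0.469 -0.276 0.731 0 0.015 0; 0.433 -0.275 0.753 0 0.015 0; 0.396 -0.275 0.773 0 0.015 0; 0.358 -0.274 0.792 0 0.015 0
```

View pics/e7.png

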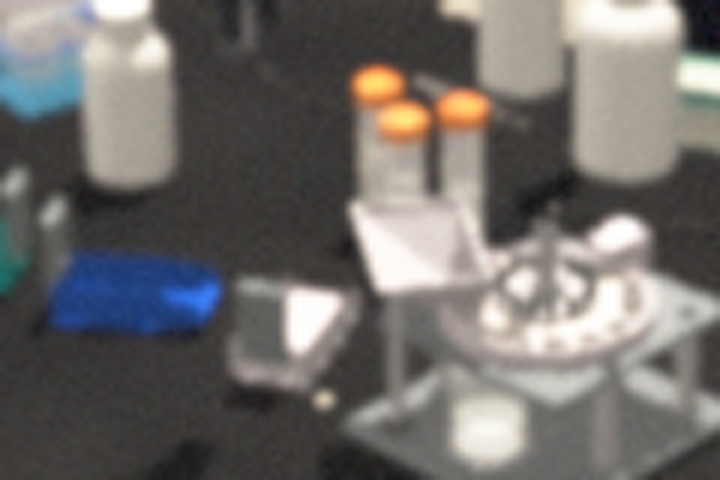

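```bash
python3 - <<'E'
from h import *
c=crop("top",(268,328,180,250),11,"k1.png")
s=crop("scene",(285,330,190,235),14,"k2.png")
E
```

```text
(no output)
```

View pics/k1.png

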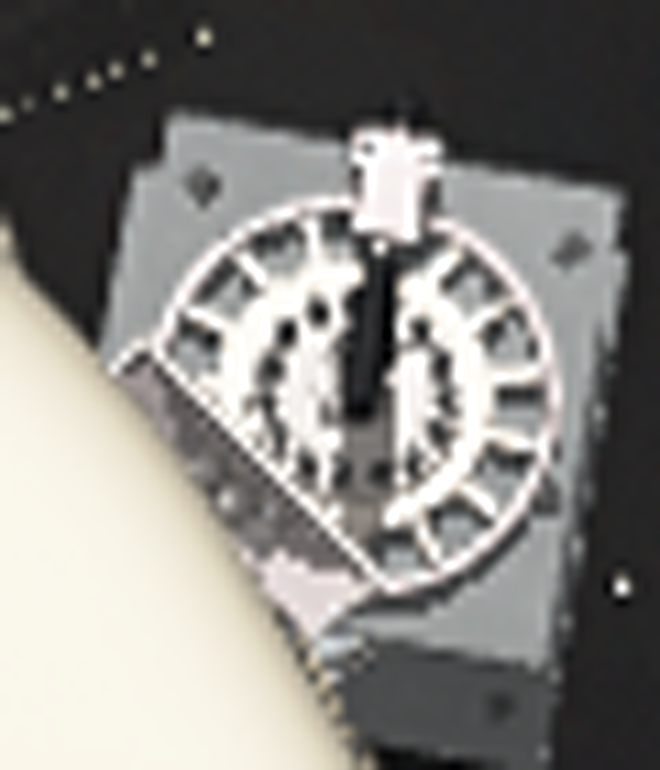

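View pics/k2.png

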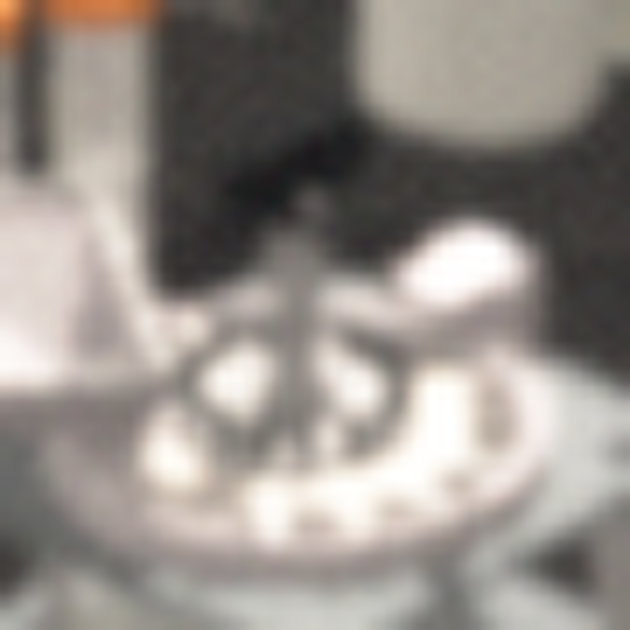

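```bash
python3 - <<'E'
from h import *
ct=cam("top");cs=cam("scene")
print("cams",-ct["R"].T@ct["t"],-cs["R"].T@cs["t"])
def box(a,yaw):
    u=np.array([np.cos(yaw),np.sin(yaw)]);v=np.array([-u[1],u[0]])
    for nm,c,x0,y0,k in(("top",ct,268,180,11),("sc",cs,285,190,14)):
        for z in(.190,.166):
            print(nm,z,[tuple(((proj(c,[*(a+u*s*.026+v*t*.0065),z])[0]-[x0,y0]+.5)*k).astype(int)) for s,t in((1,1),(1,-1),(-1,-1),(-1,1))])
box(AX,YAW)
w=((proj(ct,[*AX,.098])[0]-[268,180]+.5)*11);print("wheel c",w)
# hopper corners
m=AX-.078*np.array([np.cos(YAW-np.radians(36)),np.sin(YAW-np.radians(36))]);print("mouth",m)
E
```

```text
cams [0.15433723 0.23191046 1.6924648 ] [-0.90152462 -0.69868552  1.01813282]
top 0.19 [(np.int64(372), np.int64(250)), (np.int64(413), np.int64(258)), (np.int64(384), np.int64(415)), (np.int64(343), np.int64(407))]
top 0.166 [(np.int64(367), np.int64(269)), (np.int64(407), np.int64(277)), (np.int64(379), np.int64(432)), (np.int64(339), np.int64(424))]
sc 0.19 [(np.int64(333), np.int64(82)), (np.int64(369), np.int64(97)), (np.int64(238), np.int64(161)), (np.int64(202), np.int64(146))]
sc 0.166 [(np.int64(333), np.int64(161)), (np.int64(368), np.int64(176)), (np.int64(238), np.int64(241)), (np.int64(202), np.int64(225))]
wheel c [360.2625403  398.03645733]
mouth [0.46531564 0.17541855]
```

```bash
python3 - <<'E'
from h import *
c=cam("top")
f=lambda L:[(268+(u+.5)/11-.5,180+(v+.5)/11-.5) for u,v in L]
for e in ([(175,116),(628,190)],[(345,632),(545,665)]):
    p=toz(c,f(e),.086);d=p[1]-p[0];print(p,np.degrees(np.arctan2(d[1],d[0]))+90)
p=toz(c,f([(380,130),(363,396)]),.11);d=p[0]-p[1];print(np.degrees(np.arctan2(d[1],d[0])))
plan([.51,.15,.35],down(np.radians(77.5)),maxs=.04,maxt=10)
E
```

```text
[[0.61983643 0.17517253 0.086     ]
 [0.58968301 0.02211715 0.086     ]] -11.14510586738949
[[0.43980495 0.12426676 0.086     ]
 [0.42697014 0.05825102 0.086     ]] -11.002217088347805
-5.87111461402263
t 18.8 pos [0.4695 0.3057 0.2598] eul deg [-9.010e+01  1.000e-01 -1.677e+02] q [ 0.43  0.27  0.11  1.41  0.   -1.36] F [ 0.7  0.7 -0.4] gap 0.0426 rows 12 dist 0.1844 ang 114.79
-0.014 -0.189 0.334 0 0.053 0; -0.069 -0.189 0.328 0 0.053 0; -0.123 -0.189 0.312 0 0.053 0; -0.173 -0.188 0.287 0 0.053 0; -0.218 -0.188 0.254 0 0.053 0
```

{"name": "apply_moves", "arguments": {"steps": "0 -0.2 0.33 0 0.056 0; -0.07 -0.1 0.33 0 0.056 0; -0.12 0 0.31 0 0.056 0; -0.17 0 0.29 0 0.056 0; -0.22 0 0.25 0 0.056 0"}}

```text
time: 19.42
tool_pos: [0.4818, 0.2386, 0.2653]
eef_rot: [-1.562, -0.007, 2.451]
wrist_force: [0.0, -0.1, -0.3]
finger_gap: 0.0429
```

```bash
python3 - <<'E'
from h import *
plan([.517,.117,.25],down(np.radians(78.7)),maxs=.04,maxt=10)
E
```

```text
t 19.43 pos [0.4818 0.2386 0.2653] eul deg [-89.5  -0.4 140.4] q [ 0.3   0.24  0.08  1.42  0.   -0.58] F [ 0.  -0.1 -0.3] gap 0.0429 rows 7 dist 0.1275 ang 61.75
-0.374 0.054 0.254 -0.001 0.049 0; -0.408 0.054 0.194 -0.001 0.049 0; -0.433 0.054 0.129 -0.001 0.049 0; -0.448 0.054 0.061 -0.001 0.049 0; -0.452 0.054 -0.008 -0.001 0.049 0
```

{"name": "apply_moves", "arguments": {"steps": "-0.4 0 0.27 -0.001 0.054 0; -0.45 0 0.2 -0.001 0.054 0; -0.48 0 0.13 -0.001 0.054 0; -0.5 0 0.06 0 0.054 0; -0.5 0 0 0 0.054 0"}}

```text
time: 20.05
tool_pos: [0.5044, 0.1395, 0.2582]
eef_rot: [-1.555, -0.002, 1.575]
wrist_force: [-0.5, 1.5, 1.0]
finger_gap: 0.0429
```

```bash
python3 - <<'E'
from h import *
plan([.517,.117,.215],down(np.radians(78.7)),maxs=.04,maxt=10)
E
```

```text
t 20.05 pos [0.5044 0.1395 0.2582] eul deg [-89.1  -0.1  90.2] q [0.11 0.22 0.03 1.4  0.   0.1 ] F [-0.5  1.5  1. ] gap 0.0429 rows 2 dist 0.0503 ang 11.56
-0.283 0.537 -0.165 -0.002 0.032 0; -0.265 0.538 -0.188 -0.002 0.032 0; 0 0 0 0 0 0; 0 0 0 0 0 0; 0 0 0 0 0 0
```

{"name": "apply_moves", "arguments": {"steps": "-0.28 0.2 -0.16 -0.002 0.032 0; -0.28 0.4 -0.18 -0.002 0.03 0; 0 0.4 0 -0.001 0 0; 0 0 0 0 0 0; 0 0 0 0 0 0"}}

```text
time: 20.68
tool_pos: [0.5148, 0.114, 0.212]
eef_rot: [-1.562, 0.003, 1.369]
wrist_force: [0.2, -0.0, -0.1]
finger_gap: 0.0429
```

```bash
python3 - <<'E'
from h import *
plan([.517,.117,.16],down(np.radians(78.7)),maxs=.04,maxt=10)
crop("scene",(265,345,165,240),8,"l1.png")
E
```

```text
t 20.68 pos [0.5148 0.114  0.212 ] eul deg [-89.5   0.2  78.4] q [ 0.06  0.23 -0.06  1.28 -0.    0.26] F [ 0.2 -0.  -0.1] gap 0.0429 rows 2 dist 0.0522 ang 0.6
0.044 0.65 -0.025 -0.001 -0.001 0; 0.043 0.65 -0.022 -0.001 -0.001 0; 0 0 0 0 0 0; 0 0 0 0 0 0; 0 0 0 0 0 0
```

View pics/l1.png

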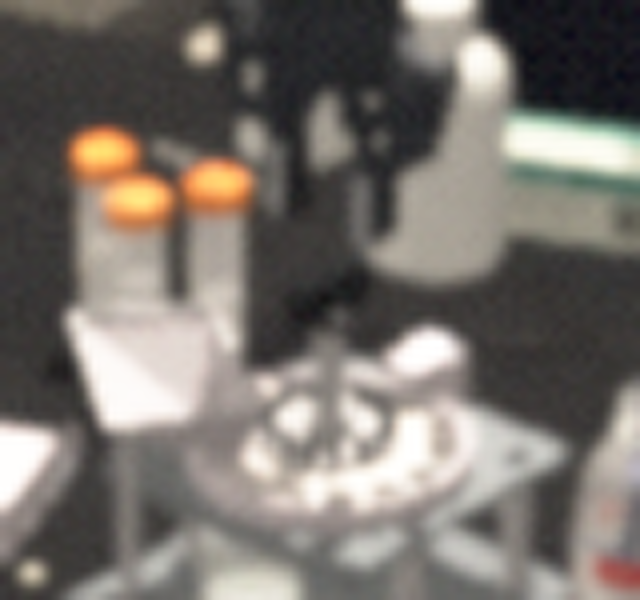

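{"name": "apply_moves", "arguments": {"steps": "0.05 0.5 -0.03 -0.001 0 0; 0.05 0.4 -0.03 0 0 0; 0 0.2 0 0 0 0; 0 0 0 0 0 0; 0 0 0 0 0 0"}}

```text
time: 21.35
tool_pos: [0.5189, 0.1182, 0.1697]
eef_rot: [-1.569, 0.002, 1.37]
wrist_force: [-0.3, -0.2, -0.9]
finger_gap: 0.0426
```

```bash
python3 - <<'E'
from h import *
plan([.517,.117,.161],down(np.radians(78.7)),maxs=.04,maxt=10)
crop("scene",(265,345,165,240),8,"l2.png")
E
```

```text
t 21.35 pos [0.5189 0.1182 0.1697] eul deg [-89.9   0.1  78.5] q [ 0.07  0.26 -0.14  1.18 -0.    0.27] F [-0.3 -0.2 -0.9] gap 0.0426 rows 1 dist 0.009 ang 0.24
-0.038 0.218 0.04 0 -0.001 -0.001; 0 0 0 0 0 0; 0 0 0 0 0 0; 0 0 0 0 0 0; 0 0 0 0 0 0
```

View pics/l2.png

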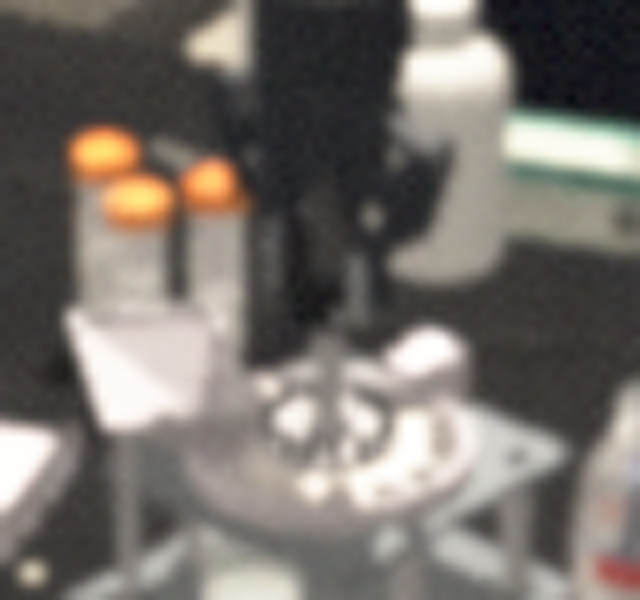

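{"name": "apply_moves", "arguments": {"steps": "-0.04 0.2 0.03 0 0 0; 0 0 0 0 0 0; 0 0 0 0 0 0; 0 0 0 0 0 0; 0 0 0 0 0 0"}}

```text
time: 22.02
tool_pos: [0.5175, 0.1166, 0.162]
eef_rot: [-1.571, 0.001, 1.37]
wrist_force: [-0.8, 0.1, -0.3]
finger_gap: 0.0428
```

{"name": "apply_moves", "arguments": {"steps": "0 0 0 0 0 0; 0 0 0 0 0 0; 0 0 0 0 0 0; 0 0 0 0 0 0; 0 0 0 0 0 0", "grip": 1, "newtons": 40}}

```text
time: 22.65
tool_pos: [0.5177, 0.1174, 0.1624]
eef_rot: [-1.571, -0.0, 1.371]
wrist_force: [0.1, 1.5, 0.7]
finger_gap: 0.0185
```

```bash
python3 - <<'E'
from h import *
plan([.517,.117,.161],down(np.radians(78.7)),maxs=.04,maxt=10)
print(pose()[2]["wrist_force"],pose()[2]["moment"])
E
```

```text
t 22.65 pos [0.5177 0.1174 0.1624] eul deg [-90.   -0.   78.5] q [ 0.06  0.26 -0.16  1.15  0.    0.26] F [0.1 1.5 0.7] gap 0.0185 rows 1 dist 0.0016 ang 0.17
-0.014 0.035 0.016 0 -0.001 0; 0 0 0 0 0 0; 0 0 0 0 0 0; 0 0 0 0 0 0; 0 0 0 0 0 0
[0.09882568 1.5379022  0.69918547] [0.38773306 0.04750982 0.00537667]
```

{"name": "apply_moves", "arguments": {"steps": "0 0 0 0 0 0; 0 0 0 0 0 0; 0 0 0 0 0 0; 0 0 0 0 0 0; 0 0 0 0 0 0", "newtons": 80}}

```text
time: 23.28
tool_pos: [0.5178, 0.1175, 0.1626]
eef_rot: [-1.571, -0.0, 1.371]
wrist_force: [-0.0, 1.7, 1.7]
finger_gap: 0.0165
```

```bash
python3 - <<'E'
from h import *
plan([.517,.117,.161],down(np.radians(78.7)),maxs=.04,maxt=10)
print(pose()[2]["wrist_force"],pose()[2]["moment"])
crop("scene",(265,345,165,240),8,"l3.png")
E
```

```text
t 23.27 pos [0.5178 0.1175 0.1626] eul deg [-90.   -0.   78.5] q [ 0.06  0.26 -0.16  1.15  0.    0.26] F [-0.   1.7  1.7] gap 0.0165 rows 1 dist 0.0018 ang 0.17
-0.015 0.04 0.016 0 -0.001 0; 0 0 0 0 0 0; 0 0 0 0 0 0; 0 0 0 0 0 0; 0 0 0 0 0 0
[-0.01118563  1.71699381  1.67446006] [0.36270771 0.07794927 0.03373921]
```

View pics/l3.png

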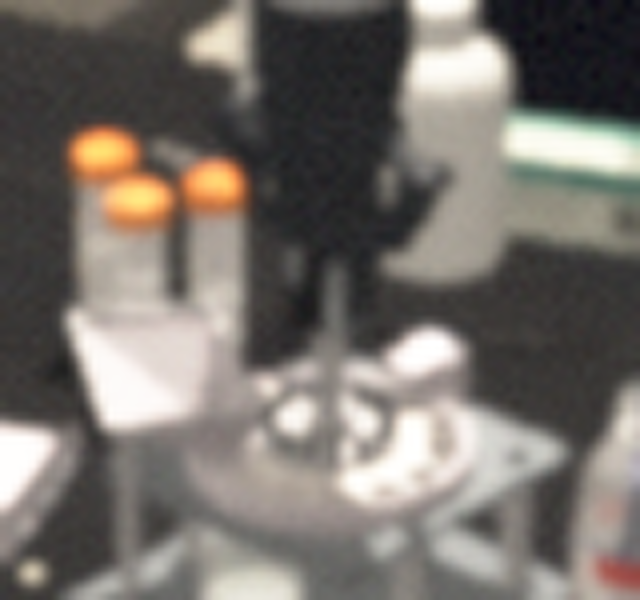

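{"name": "apply_moves", "arguments": {"steps": "0 0 0 0 0 0; 0 0 0 0 0 0; 0 0 0 0 0 0; 0 0 0 0 0 0; 0 0 0 0 0 0"}}

```text
time: 23.95
tool_pos: [0.5178, 0.1174, 0.1626]
eef_rot: [-1.571, -0.0, 1.371]
wrist_force: [-0.5, 1.6, 2.5]
finger_gap: 0.0167
```

```bash
python3 - <<'E'
from h import *
o=pose()[2];print(o["finger_gap"],o["moment"],o["wrist_force"],o["joint_efforts"].round(2))
E
```

```text
0.01674868459797678 [ 0.33638243  0.04300378 -0.02302608] [-0.50457416  1.59632631  2.45952523] [ -0.96 -52.67  32.33  -0.13  -0.52  -0.  ]
```

{"name": "apply_moves", "arguments": {"steps": "0 0 0 0 0 0; 0 -0.13 0 0 0 0; 0 0 0 0 0 0; 0 0 0 0 0 0; 0 0 0 0 0 0", "grip": 0.65}}

```text
time: 24.58
tool_pos: [0.5177, 0.1167, 0.1679]
eef_rot: [-1.571, 0.001, 1.37]
wrist_force: [-0.2, 0.0, 0.5]
finger_gap: 0.0302
```

```bash
python3 - <<'E'
from h import *
plan([.517,.117,.167],down(np.radians(78.7)),maxs=.04,maxt=10)
o=pose()[2];print(o["finger_gap"],o["moment"],o["wrist_force"])
crop("scene",(285,325,190,220),20,"l4.png")
E
```

```text
t 24.57 pos [0.5177 0.1167 0.1679] eul deg [-90.    0.1  78.5] q [ 0.06  0.25 -0.15  1.17 -0.    0.26] F [-0.2  0.   0.5] gap 0.0302 rows 1 dist 0.0011 ang 0.21
0.003 0.022 0.018 0 -0.001 0; 0 0 0 0 0 0; 0 0 0 0 0 0; 0 0 0 0 0 0; 0 0 0 0 0 0
0.030233404879476466 [ 0.01538585 -0.01371698 -0.02809261] [-0.19553852  0.03378427  0.54429745]
```

View pics/l4.png

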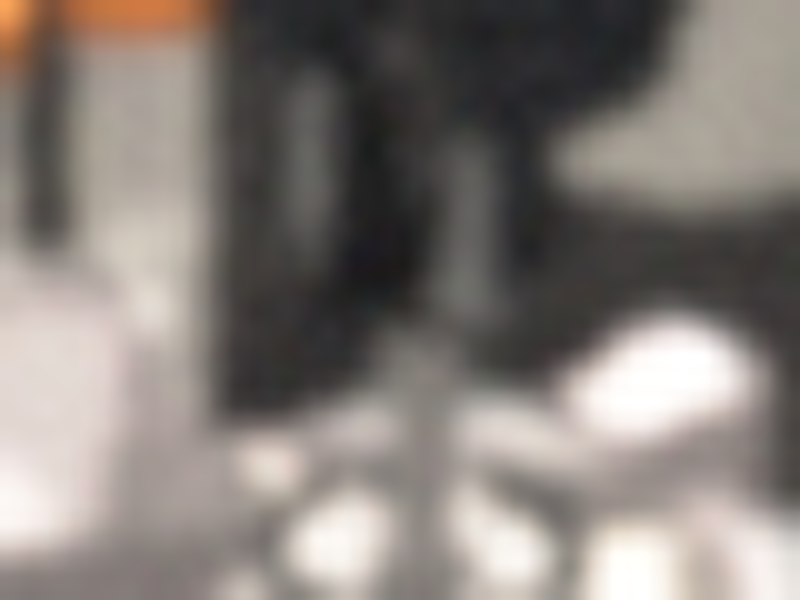

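{"name": "apply_moves", "arguments": {"steps": "0 0 0 0 0 0; 0 0 0 0 0 0; 0 0 0 0 0 0; 0 0 0 0 0 0; 0 0 0 0 0 0", "grip": 1}}

```text
time: 25.25
tool_pos: [0.5178, 0.1174, 0.168]
eef_rot: [-1.571, -0.0, 1.37]
wrist_force: [0.6, 0.7, 1.9]
finger_gap: 0.0114
```

```bash
python3 - <<'E'
from h import *
plan([.517,.117,.168],down(np.radians(78.7)),maxs=.04,maxt=10)
o=pose()[2];print(o["finger_gap"],o["moment"],o["wrist_force"],o["joint_efforts"].round(2))
E
```

```text
t 25.25 pos [0.5178 0.1174 0.168 ] eul deg [-90.   -0.   78.5] q [ 0.06  0.25 -0.15  1.17  0.    0.27] F [0.6 0.7 1.9] gap 0.0114 rows 1 dist 0.0009 ang 0.19
-0.014 0.001 0.018 0 -0.001 0; 0 0 0 0 0 0; 0 0 0 0 0 0; 0 0 0 0 0 0; 0 0 0 0 0 0
0.011427021350367533 [ 0.29764461 -0.00267995 -0.1331031 ] [0.63588402 0.66162042 1.87871953] [ -0.71 -53.08  32.63  -0.    -0.45  -0.16]
```

{"name": "apply_moves", "arguments": {"steps": "0 0 0 0 -0.03 0; 0 0 0 0 -0.035 0; 0 0 0 0 -0.035 0; 0 0 0 0 -0.025 0; 0 0 0 0 0 0"}}

```text
time: 25.88
tool_pos: [0.5178, 0.117, 0.1681]
eef_rot: [-1.571, -0.0, 1.77]
wrist_force: [-0.0, 2.6, 1.7]
finger_gap: 0.0112
```

```bash
python3 - <<'E'
from h import *
plan([.5178,.1173,.168],down(np.radians(78.5+24)),maxs=.04,maxt=10)
o=pose()[2];print(o["finger_gap"],o["moment"],o["wrist_force"],o["joint_efforts"].round(2))
crop("scene",(265,345,165,240),8,"m1.png")
E
```

```text
t 25.88 pos [0.5178 0.117  0.1681] eul deg [-90.   -0.  101.4] q [ 0.06  0.25 -0.15  1.17  0.   -0.14] F [-0.   2.6  1.7] gap 0.0112 rows 1 dist 0.0003 ang 1.07
0.006 0.001 -0.001 0 -0.006 0; 0 0 0 0 0 0; 0 0 0 0 0 0; 0 0 0 0 0 0; 0 0 0 0 0 0
0.011177002812092846 [0.33516152 0.07111215 0.02149221] [-0.04277714  2.55377885  1.67414456] [ -1.04 -53.11  32.62  -0.    -0.45  -0.6 ]
```

View pics/m1.png

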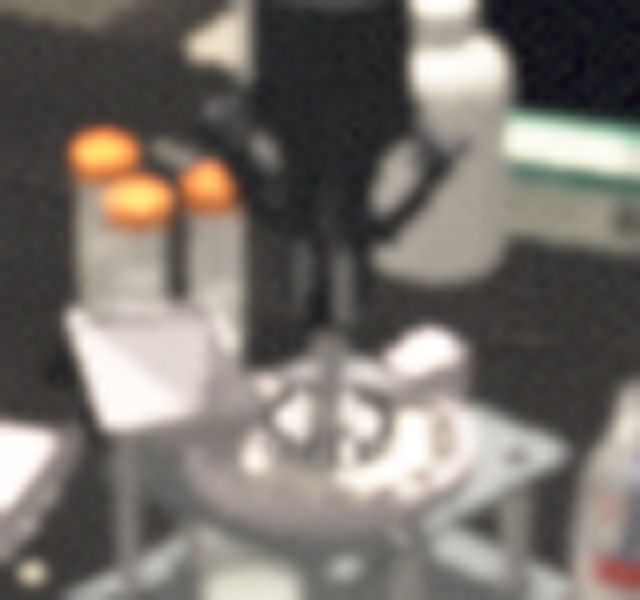

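{"name": "apply_moves", "arguments": {"steps": "0 0 0 0 -0.006 0; 0 0 0 0 0 0; 0 0 0 0 0 0; 0 0 0 0 0 0; 0 0 0 0 0 0"}}

```text
time: 26.55
tool_pos: [0.5178, 0.117, 0.1681]
eef_rot: [-1.571, -0.0, 1.786]
wrist_force: [-0.1, 1.3, 1.0]
finger_gap: 0.0108
```

```bash
python3 - <<'E'
from h import *
plan([.5178,.1173,.168],down(np.radians(78.5+24)),maxs=.04,maxt=10)
o=pose()[2];print(o["finger_gap"],o["moment"],o["wrist_force"],o["joint_efforts"].round(2))
crop("scene",(275,315,220,250),18,"m2.png")
crop("top",(265,325,190,250),9,"m3.png")
E
```

```text
t 26.55 pos [0.5178 0.117  0.1681] eul deg [-90.   -0.  102.3] q [ 0.06  0.25 -0.15  1.17  0.   -0.15] F [-0.1  1.3  1. ] gap 0.0108 rows 1 dist 0.0003 ang 0.17
0.007 0.002 -0.002 0 -0.001 0; 0 0 0 0 0 0; 0 0 0 0 0 0; 0 0 0 0 0 0; 0 0 0 0 0 0
0.010842563267704337 [ 0.24860255  0.03899559 -0.07065434] [-0.08563848  1.27264143  1.03364594] [-7.100e-01 -5.310e+01  3.262e+01 -1.000e-02 -3.700e-01 -1.000e-01]
```

View pics/m2.png

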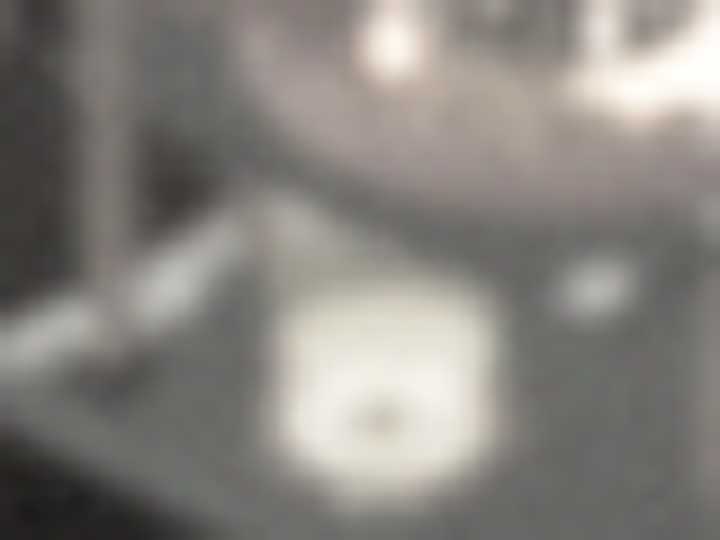

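View pics/m3.png

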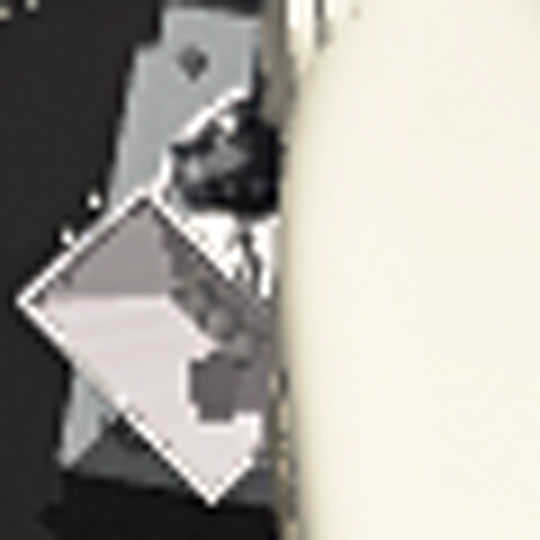

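{"name": "apply_moves", "arguments": {"steps": "0 0 0 0 -0.03 0; 0 0 0 0 -0.035 0; 0 0 0 0 -0.035 0; 0 0 0 0 -0.028 0; 0 0 0 0 -0.003 0"}}

```text
time: 27.28
tool_pos: [0.518, 0.1167, 0.1681]
eef_rot: [-1.571, 0.0, 2.206]
wrist_force: [-0.2, 1.2, 1.1]
finger_gap: 0.0111
```

```bash
python3 - <<'E'
from h import *
plan([.5178,.1173,.168],down(np.radians(78.5+48)),maxs=.04,maxt=10)
o=pose()[2];print(o["finger_gap"],o["moment"],o["wrist_force"],o["joint_efforts"].round(2))
E
```

```text
t 27.27 pos [0.518  0.1167 0.1681] eul deg [-90.    0.  126.4] q [ 0.06  0.25 -0.15  1.17  0.   -0.57] F [-0.2  1.2  1.1] gap 0.0111 rows 1 dist 0.0006 ang 0.1
0.015 0.002 -0.005 0 -0.001 0; 0 0 0 0 0 0; 0 0 0 0 0 0; 0 0 0 0 0 0; 0 0 0 0 0 0
0.011100836456953755 [ 0.21976733  0.08717348 -0.13479839] [-0.1619113   1.24135226  1.12852569] [-6.100e-01 -5.308e+01  3.264e+01 -2.000e-02 -3.500e-01 -6.700e-01]
```

{"name": "apply_moves", "arguments": {"steps": "0 0 0 0 0 0; 0 0 0 0 0 0; 0 0 0 0 0 0; 0 0 0 0 0 0; 0 0 0 0 0 0"}}

```text
time: 27.9
tool_pos: [0.518, 0.1167, 0.1681]
eef_rot: [-1.571, 0.0, 2.202]
wrist_force: [0.7, 0.5, 1.5]
finger_gap: 0.011
```

```bash
python3 - <<'E'
from h import *
plan([.5178,.1173,.168],down(np.radians(78.5+48)),maxs=.04,maxt=10)
crop("scene",(275,315,220,250),18,"m4.png")
crop("top",(265,325,190,250),9,"m5.png")
E
```

```text
t 27.9 pos [0.518  0.1167 0.1681] eul deg [-90.    0.  126.2] q [ 0.06  0.25 -0.15  1.17  0.   -0.57] F [0.7 0.5 1.5] gap 0.011 rows 1 dist 0.0006 ang 0.32
0.014 0.002 -0.005 0 -0.002 0; 0 0 0 0 0 0; 0 0 0 0 0 0; 0 0 0 0 0 0; 0 0 0 0 0 0
```

View pics/m4.png

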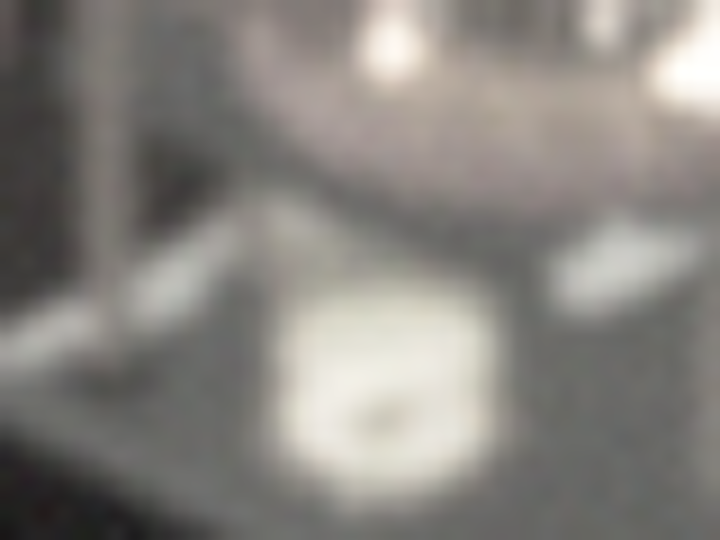

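View pics/m5.png

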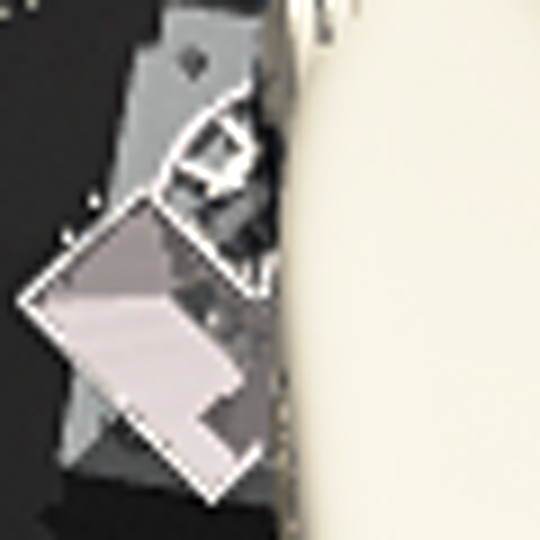

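```bash
python3 - <<'E'
from h import *
a=np.mean([cam("scene")["color"][225:252,282:312].astype(float) for _ in range(6)],0)
b=cv2.imread("pics/e7.png");b=cv2.resize(b,(120,80),interpolation=cv2.INTER_AREA)[55:82,67:97][:,:,::-1].astype(float)
print(a.shape,b.shape)
f=lambda i:cv2.resize(np.clip((i-100)*1.7,0,255).astype(np.uint8)[:25],None,fx=13,fy=13,interpolation=cv2.INTER_CUBIC)[:,:,::-1]
cv2.imwrite("pics/n1.png",np.hstack([f(b),f(a)]))
E
```

```text
(27, 30, 3) (25, 30, 3)
```

View pics/n1.png

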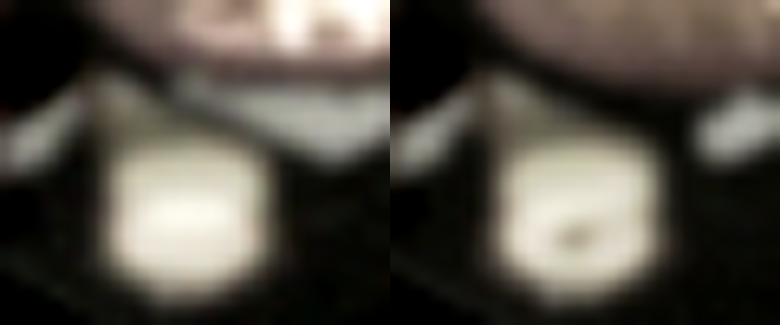

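{"name": "apply_moves", "arguments": {"steps": "0 0 0 0 -0.03 0; 0 0 0 0 -0.035 0; 0 0 0 0 -0.035 0; 0 0 0 0 -0.028 0; 0 0 0 0 -0.003 0"}}

```text
time: 28.92
tool_pos: [0.5183, 0.1165, 0.1681]
eef_rot: [-1.572, 0.001, 2.622]
wrist_force: [0.3, 1.6, 1.6]
finger_gap: 0.011
```

```bash
python3 - <<'E'
from h import *
plan([.5178,.1173,.168],down(np.radians(78.5+72)),maxs=.04,maxt=10)
o=pose()[2];print(o["finger_gap"],o["moment"],o["wrist_force"],o["joint_efforts"].round(2))
E
```

```text
t 28.93 pos [0.5183 0.1165 0.1681] eul deg [-90.1   0.  150.2] q [ 0.06  0.25 -0.15  1.17  0.   -0.99] F [0.3 1.6 1.6] gap 0.011 rows 1 dist 0.001 ang 0.28
0.021 0.002 -0.012 0 -0.001 0; 0 0 0 0 0 0; 0 0 0 0 0 0; 0 0 0 0 0 0; 0 0 0 0 0 0
0.011012788800185665 [ 0.23086981  0.03349793 -0.15378639] [0.2849535  1.56554713 1.64071704] [-6.200e-01 -5.312e+01  3.262e+01  1.000e-02 -3.300e-01 -6.400e-01]
```

{"name": "apply_moves", "arguments": {"steps": "0 0 0 0 -0.001 0; 0 0 0 0 0 0; 0 0 0 0 0 0; 0 0 0 0 0 0; 0 0 0 0 0 0"}}

```text
time: 29.55
tool_pos: [0.5182, 0.1164, 0.1681]
eef_rot: [-1.572, 0.001, 2.621]
wrist_force: [0.1, 0.3, 1.6]
finger_gap: 0.0115
```

```bash
python3 - <<'E'
from h import *
plan([.5178,.1173,.168],down(np.radians(78.5+72)),maxs=.04,maxt=10)
o=pose()[2];print(o["moment"])
C=[cam("scene")["color"].astype(float) for _ in range(6)]
a=np.mean(C,0)
f=lambda i:cv2.resize(np.clip((i-100)*1.7,0,255).astype(np.uint8),None,fx=14,fy=14,interpolation=cv2.INTER_CUBIC)[:,:,::-1]
cv2.imwrite("pics/n2.png",f(a[225:252,282:312]))
cv2.imwrite("pics/n4.png",cv2.resize(a[160:260,240:345].astype(np.uint8)[:,:,::-1],None,fx=6,fy=6,interpolation=cv2.INTER_CUBIC))
crop("top",(230,330,180,250),8,"n3.png")
E
```

```text
t 29.55 pos [0.5182 0.1164 0.1681] eul deg [-90.1   0.  150.2] q [ 0.06  0.25 -0.15  1.17  0.   -0.99] F [0.1 0.3 1.6] gap 0.0115 rows 1 dist 0.001 ang 0.32
0.02 0.002 -0.013 0 -0.002 0; 0 0 0 0 0 0; 0 0 0 0 0 0; 0 0 0 0 0 0; 0 0 0 0 0 0
[ 0.0898853  -0.0304675  -0.06030313]
```

View pics/n2.png

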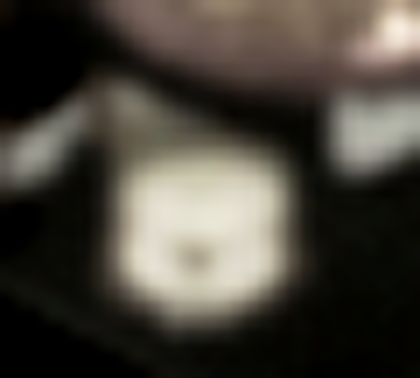

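View pics/n3.png

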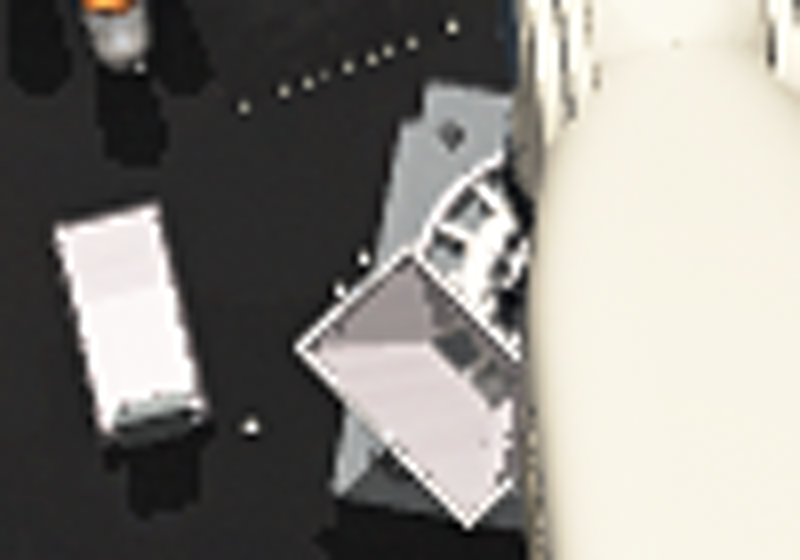

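View pics/n4.png

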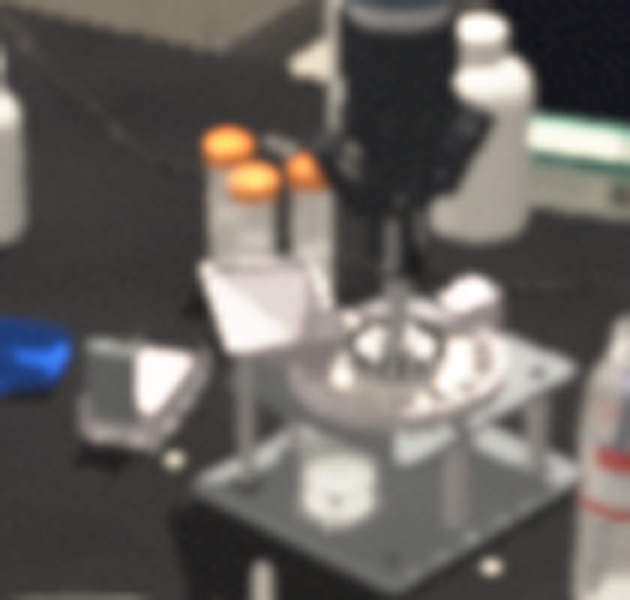

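```bash
python3 - <<'E'
from h import *
a=cam("top")["color"][205:240,275:296]
b=cv2.resize(cv2.imread("pics/d1.png"),(64,78),interpolation=cv2.INTER_AREA)[25:60,7:28][:,:,::-1]
k=cv2.imread("pics/m5.png");k=cv2.resize(k,(60,60),interpolation=cv2.INTER_AREA)[15:50,10:31][:,:,::-1]
k2=cv2.imread("pics/m3.png");k2=cv2.resize(k2,(60,60),interpolation=cv2.INTER_AREA)[15:50,10:31][:,:,::-1]
f=lambda i:cv2.resize(np.clip(i.astype(float)*1.3,0,255).astype(np.uint8),None,fx=9,fy=14,interpolation=cv2.INTER_NEAREST)[:,:,::-1]
cv2.imwrite("pics/n5.png",np.hstack([f(b),f(k2),f(k),f(a)]))
E
```

```text
(no output)
```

View pics/n5.png

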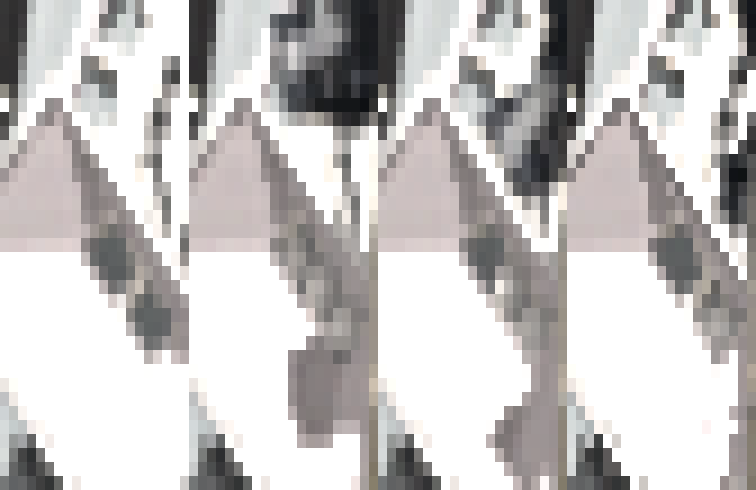

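```bash
python3 - <<'E'
from h import *
a=np.mean([cam("scene")["color"].astype(float) for _ in range(12)],0)[232:252,286:308]
print(a.mean(2).round().astype(int)[::1])
f=lambda i:cv2.resize(np.clip((i-150)*2.4,0,255),None,fx=24,fy=24,interpolation=cv2.INTER_CUBIC).clip(0,255).astype(np.uint8)[:,:,::-1]
cv2.imwrite("pics/n6.png",f(a))
E
```

```text
[[131 147 144 144 161 168 158 140 126 117 110 107 105 106 108 109 112 113
  118 139 168 176]
 [161 161 146 141 155 162 160 154 144 135 127 116 108 105 104 104 104 105
  111 141 181 195]
 [168 150 134 135 147 154 156 155 151 146 141 136 128 118 113 108 105 103
  109 141 184 202]
 [155 128 119 126 142 153 156 161 162 162 163 161 156 148 138 125 112 105
  109 139 179 198]
 [137 113 110 121 142 161 172 181 186 190 191 191 187 179 168 151 129 111
  109 131 162 179]
 [119 107 107 120 149 178 197 207 209 211 212 212 211 208 198 177 146 117
  107 116 132 143]
 [107 105 107 123 160 195 215 222 222 220 220 221 222 222 216 198 159 123
  108 108 111 112]
 [105 105 107 125 164 204 223 229 229 227 226 228 230 228 222 205 164 125
  110 107 107 106]
 [104 105 107 125 163 202 224 231 231 231 232 233 232 228 222 201 160 124
  109 107 106 106]
 [104 104 109 127 165 204 224 228 227 227 228 230 229 226 218 194 155 123
  110 107 106 108]
 [104 105 112 133 171 213 227 225 217 208 210 219 224 224 220 199 159 126
  112 106 106 105]
 [105 106 114 134 172 215 229 228 214 196 198 215 225 227 223 203 162 130
  114 106 105 105]
 [106 106 115 132 162 202 224 228 221 210 209 221 227 226 217 192 152 127
  112 106 104 104]
 [106 107 113 127 145 172 199 216 218 215 215 219 220 212 192 162 132 117
  108 105 104 104]
 [108 108 108 116 126 143 160 179 193 197 197 198 191 176 154 133 116 108
  104 104 103 103]
 [110 110 109 108 113 119 129 148 166 167 165 163 153 136 122 114 108 104
  104 103 102 102]
 [101 108 110 109 108 110 112 123 136 134 130 129 122 112 107 105 104 103
  102 103 102 102]
 [ 78  92 102 107 109 108 108 110 112 111 109 109 107 105 104 103 104 103
  102 102 100 102]
 [ 52  65  77  92 101 107 109 108 106 105 105 104 104 102 103 103 102 102
  102 102 101 101]
 [ 37  43  53  65  79  93 102 108 109 108 106 104 103 103 103 103 102 101
  100  98  99 101]]
```

View pics/n6.png

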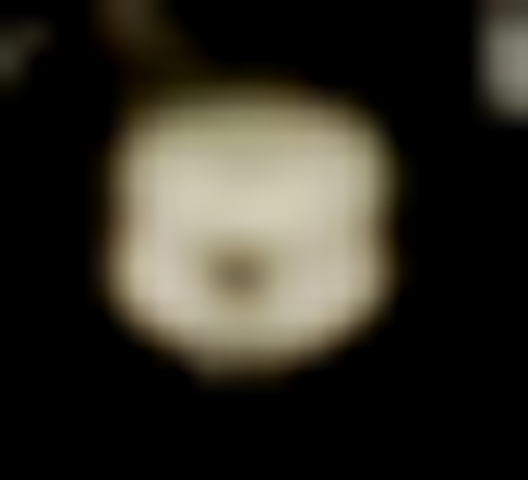

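```bash
python3 - <<'E'
from h import *
o=pose()[2];print(o["time"],o["eef_rot"],o["moment"],o["finger_gap"])
c=cam("top");cv2.imwrite("pics/z.png",c["color"][:,:,::-1])
print(r.job_done())
E
```

```text
30.55 [-1.57178145e+00  5.36564950e-04  2.62142130e+00] [ 0.19643152  0.02287821 -0.14770527] 0.010991528050402724
the job is handed in; nothing more can be done
None
```

I tipped the balls into the hopper, set the scoop back upright at its original spot, then turned the T handle counter-clockwise one click at a time. I handed the job in while still gripping it at the third stop, at about 30.6 s.

**Scoop and surroundings:** The last pictures show the scoop empty and upright, no ball on the base plate or the bench around the doser, and the beaker in its place. I did not separately check the bottle, jar and timer; the arm crossed them at about 0.34 m.

**Handle:** The tool turned 71.7° from home against 72.0° for the third stop. The spring was still pulling on the grip, at about -0.06 to -0.15 Nm. My first grip caught a thicker hub below the bar (16.5 mm opening), so I raised it about 5 mm. It then closed on the bar (about 11 mm) before any turning.

**Ball count:** I could not confirm three balls by eye. One ball was visible in the beaker after the first click, but after that the picture was too coarse to count. The view into the hopper throat fits about two balls left, but it was partly hidden by the arm.

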